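Change over the vise: blocks away, next blank clamped

TASK

Change the vise over to the next blank: crank it open, take the finished block out, and lay the plain square bar flat on the bed between the jaws, long side along them and about in the middle, then crank the jaw shut so the bar is held firmly. Put every finished block (the ones with milled shoulders: the one from the vise and those lying about) into the open drawer and slide the drawer fully shut. Leave the bottle and the screwdriver alone.

Things in the scene. Friction and masses are not known exactly. Their poses are not given: they have to be found in the camera images.
- vise: grey machine vise, fixed to the bench, base 250 x 120 mm. Origin: centre of the base's underside. x points from the crank end (facing the robot) to the fixed jaw, y along the jaws, z up. Bed, where work lies, 85 mm above the bench, 90 mm wide; jaws 90 mm wide, rising 22 mm above the bed. Fixed jaw: face at x = +60 mm, block to x = +100 mm
- pad: steel face plate of the moving jaw, 88 mm wide, 21 mm tall; origin: on the vise's centre line in the plane of its gripping face, at bed height; 60 mm from the fixed jaw when the vise is fully open. Sprung: it gives way up to 4 mm with 8 N/mm, which is what holds the work
- jaw (a joint): travel of the moving jaw towards the fixed jaw, m: 0 = fully open (gap 60 mm), 0.016 = pad just touching a 44 mm block that rests against the fixed jaw, 0.019 = end of travel. Driven by the crank only: 8 mm per turn (0.0012732 m per rad); it stays where it is left
- crank (a joint): angle of the vise crank, rad, 0 (fully open) to 14.92 (hard stop: a 44 mm block is then pressed with about 24 N). Grows clockwise as seen from the robot, which closes the vise. Axis: the vise's x axis, 75 mm above the bench; at 0 the knob is at the top, then goes towards the vise's -y. Stiff by 0.12 N m, stays where left; starts at 13.3 to 14.4 on a clamped block
- crank_knob (a point): middle of the black sleeve on the crank arm: a cylinder 18 mm thick, 60 mm long, parallel to the vise's x axis, 45 mm from the crank's axis, in front of the vise (middle at vise x = -180 mm). It spins freely on its pin, so it can be pinched from above and led round the circle with the gripper pointing down. Lowest point of the circle: 30 mm above the bench
- unit_drawer0 (a joint): opening of the drawer, m: 0 = shut, grows as it slides out towards the robot (along the unit's -x); starts 0.135 to 0.16 open, limit 0.165; light friction (1 N)
- unit: low grey one-drawer unit, 240 x 280 x 110 mm (depth x, width y, height), fixed to the bench; origin: centre of its underside; its front faces its -x
- drawer_mid (a point): centre of the drawer's inner floor (moves with the drawer, 22 mm above the bench); inside -97 to +98 mm in x, 238 mm wide in y, walls 66 mm high; the front panel (at x = -103 to -118 mm) reaches 99 mm above the bench. Loaded from above only where it stands out of the unit: with an opening of d, the first d - 6 mm behind the front panel
- unit_drawer0_handle (a point): middle of the drawer's bar handle (120 mm long, parallel to the unit's y, 35 mm in front of the drawer front, 73 mm above the bench)
- blank: the next blank: plain square bar of bare aluminium 100 x 44 x 44 mm, 0.36 to 0.6 kg, long axis = own y, no shoulders. Origin: centre of the underside
- blank_c (a point): centre of the blank (22 mm above its underside)
- done0: the finished block that is clamped in the vise at the start, its long axis along the jaws: 100 x 44 x 44 mm overall, 0.45 kg, bare aluminium, long axis = own y. Both ends of its top are milled down to shoulders (25 mm long, 16 mm deep, a hole in each), leaving a raised middle rib 50 mm long, full width. Origin: centre of the underside
- done0_c (a point): centre of done0's 44 x 44 mm section, halfway along it (22 mm above its underside)
- done1: a finished block lying on the bench (absent in some starts): 100 x 44 x 44 mm overall, 0.45 kg, bare aluminium, long axis = own y. Both ends of its top are milled down to shoulders (25 mm long, 16 mm deep, a hole in each), leaving a raised middle rib 50 mm long, full width. Origin: centre of the underside
- done1_c (a point): centre of done1's 44 x 44 mm section, halfway along it (22 mm above its underside)
- done2: a finished block lying on the bench (absent in some starts): 100 x 44 x 44 mm overall, 0.45 kg, bare aluminium, long axis = own y. Both ends of its top are milled down to shoulders (25 mm long, 16 mm deep, a hole in each), leaving a raised middle rib 50 mm long, full width. Origin: centre of the underside
- done2_c (a point): centre of done2's 44 x 44 mm section, halfway along it (22 mm above its underside)
- flask: bystander: squat brown bottle, 56 mm thick, 90 mm high; origin: centre of its foot
- driver: bystander: screwdriver, 200 mm long, lying on the bench; origin: about its middle, underneath
Mind the look-alikes: they are no part of the job. What is shaped like the done0 but green or yellow is not meant.

How it is judged (in metres and radians):
On the way, in this order (a step that is already met when the one before it is completed fails the run):
1. the finished block is out of the vise (horizontal distance between done0_c and vise above 0.15 m), for 0.2 s.
2. the blank is clamped between the jaws, flat on the bed (contact force between pad and blank above 5 N and z of blank_c in the frame of vise between 0.102 and 0.113 m and y of blank_c in the frame of vise between -0.03 and 0.03 m and x of blank_c in the frame of vise between 0.03 and 0.046 m and angle between the y axis of blank and the y axis of vise, either way round below 0.1 rad), for 0.3 s.
At the end, for the whole second after the job is handed in: The blank lies flat on the vise bed (within 5 mm), within 30 mm of the middle of the jaws, parallel to them within 0.1 rad, pressed by the moving jaw's pad with more than 5 N; every finished block is inside the drawer, and the drawer is shut to within 10 mm (all of step 2 and x of done0_c in the frame of drawer_mid between -0.1 and 0.1 m and y of done0_c in the frame of drawer_mid between -0.12 and 0.12 m and z of done0_c in the frame of drawer_mid between 0 and 0.06 m and x of done1_c in the frame of drawer_mid between -0.1 and 0.1 m and y of done1_c in the frame of drawer_mid between -0.12 and 0.12 m and z of done1_c in the frame of drawer_mid between 0 and 0.06 m and x of done2_c in the frame of drawer_mid between -0.1 and 0.1 m and y of done2_c in the frame of drawer_mid between -0.12 and 0.12 m and z of done2_c in the frame of drawer_mid between 0 and 0.06 m and value of joint unit_drawer0 below 0.01 m and linear speed of blank below 0.02 m/s); the robot touches nothing.
It fails at once if the bottle is knocked away or over (distance of flask from where it was at the start of the episode above 0.05 m or angle between flask's own z axis and vertical above 0.6 rad).
It fails at once if the screwdriver is knocked away or over (distance of driver from where it was at the start of the episode above 0.05 m).
Of done1, done2 only 1 to 2 are there at a start; the rules pass over those that are not, and their reading is None.
At some moment in a run one of done1, done2 may be knocked a few centimetres aside while the robot is not near it.
Once in a run the grip may slacken for a moment while it holds something.
It also fails if it takes over 200 s, if anything falls off the work surface, if the arm or the gripper's body presses on something with over 40 N, if the wrist force passes 120 N, or if a joint passes its speed limit or range.

ROBOT

A 6-joint arm with a two-finger parallel gripper is mounted at the origin on the work surface. World frame = base frame: x ahead of the robot, y to its left, z up, the work surface at z = 0. Lengths are in mm, angles in rad, forces in N, time in s.
With the tool pointing down it reaches from about 400 to 925 mm from the base axis. Payload 12.5 kg.
Tool frame: the origin (TCP) lies between the finger pads; the fingertips stand env.tip_extent ahead of it and the grasp point (between the pads) lies 11 mm behind it (env.tip_extent is the distance from the TCP to the fingertips, in mm); z points along the fingers, y is the line along which they close (so a half turn about z gives the same grasp; the last joint's range is limited). The gripper opens to 95 mm and grips with 3 to 60 N. Pads are 20 mm wide; open, the fingers measure 119 mm over their backs; the gripper's body (75 mm by 180 mm) begins 59 mm behind the grasp point.
Start: joints at [-1.386, 0.491, 1.559, -0, 1.092, -0.106], TCP at [179.222, -598.77, 222.661] pointing down, gripper open.
Joint ranges: [-3.1, 3.1], [-0.84, 2.19], [0.05, 2.79], [-1.13, 4.28], [0.06, 2.93], [-2.69, 2.69]. Speed limits (rad/s): [2.22, 2.22, 2.79, 3.14, 3.14, 3.14].

INTERFACE

Orientations are given as [roll, pitch, yaw] about the fixed x, y, z axes, in that order (R = Rz(yaw) Ry(pitch) Rx(roll)).
In Python, from cell import env gives the robot as it stands.
- The arm moves only by the tool carry_out, never from a script. Its argument "motion" is a list of rows, each a list of 5 numbers: the shift along the tool's x, y, z in mm, then the turn about the tool's z in degrees, then the closure, from 0 (fully open) to 1 (shut). A call has 1 to 12 rows; each row shifts and turns the commanded pose from where the row before left it, along the tool's axes as they then stand; what a row does not reach is not made up. A row lasts 1/10 s, in which the tool goes at most 50 mm and 8.59 degrees, less where a joint would pass 70% of its speed; a pose out of reach is approached as far as the arm can. A call with a gripper value outside its range is refused whole. The fingers move at their own pace and stop on an object; the grip force is fixed at half the most. Time passes only in rows, so rows that do not move let the fingers close. It gives the time, the measured TCP pose, the force, the opening and the grip force at its end, in the units of the state.
- env.state(): the state, without advancing time (a new reading comes with each control period).
- env.read_camera(name): name is "scene" or "top" or "wrist"; returns a dict with "color" (384x512x3 uint8, red, green, blue), "K" (3x3 intrinsics, pixels), "R" (3x3) and "t" (3): a world point X has camera coordinates R X + t; the wrist camera has in their place "hand_eye" (4x4, takes a point from camera to tool coordinates, whose origin is the TCP and whose axes are the flange's). Camera axes: x right, y down, z forward; pixel columns grow to the right and rows downward; lengths in mm; the calibration is good to about 2 mm. A picture is of the moment at which its call begins: read the wrist's pose just before it. There is no depth.
- env.job_done(): hands the job in; it is judged then, once.
The state is a dict: "t": time; "joints": joint angles; "qvel": joint speeds; "tau": joint torques, N m; "eef_pos": TCP position; "tcp_rot": TCP orientation; "ft_force": force on the tool from outside, world axes, zero at the start; "moment": the same for the moment, N m; "opening": opening from 0.0 (shut) to 1.0 (fully open); "grip_force": force on a finger pad.
Only numpy, scipy, OpenCV 4.12 (cv2) and the standard library are available. Lean on these libraries where they do the work, as an engineer would, in place of code of your own. Each camera call takes 0.05 s, during which the arm holds its last target. There are 200 camera calls.

## Working session

There is one attempt and no reset: what is moved stays moved. The work goes in short steps, Python scripts to look and compute and a tool call to move; the robot and the scene stay as the last step left them, time stands still between calls to the robot, and variables do not carry over. Pictures are saved under pics/ and viewed, at most 14 in all, crops included, and the job is handed in when it is done.

Besides the shell and the picture viewer there is one more tool, called after "Call:" by a JSON object that holds its "method" and its "body", one argument or row to a line. carry_out: Moves the arm, as the interface text tells. Its arguments: {"type":"object","properties":{"motion":{"type":"array"}},"required":["motion"]}

```bash
mkdir -p pics; ls; python3 - <<'E'
from cell import env
import cv2,numpy as np
s=env.state();print({k:np.round(v,3) if not isinstance(v,dict) else v for k,v in s.items()},env.tip_extent)
for n in ["scene","top"]:
    c=env.read_camera(n);np.savez(n+'.npz',**c)
    cv2.imwrite(f'pics/{n}0.png',cv2.resize(c['color'][:,:,::-1],(800,600),interpolation=cv2.INTER_CUBIC))
    print(n,c['K'].tolist(),np.round(c['R'],3).tolist(),np.round(c['t'],1))
E
```

```text
pics
{'t': np.float64(0.0), 'joints': array([-1.386,  0.492,  1.559,  0.   ,  1.092, -0.106]), 'qvel': array([-0.001, -0.001, -0.002, -0.   , -0.002, -0.001]), 'tau': array([ 4.0000e-03, -6.1264e+01, -2.5818e+01,  6.9000e-02,  4.8000e-02,
       -0.0000e+00]), 'eef_pos': array([ 179.178, -598.521,  222.063]), 'tcp_rot': array([-3.141, -0.   ,  0.291]), 'ft_force': array([-0.327, -0.353,  0.44 ]), 'moment': array([-0.029,  0.006,  0.019]), 'grip_force': np.float64(0.0), 'opening': np.float64(0.999)} 8.0
scene [[353.8550535712002, 0.0, 254.87544948588302], [0.0, 353.8550535712002, 191.65924739104724], [0.0, 0.0, 1.0]] [[0.051, 0.999, -0.005], [0.797, -0.044, -0.603], [-0.602, 0.027, -0.798]] [-1.3000e+00 -3.6260e+02  1.4176e+03]
top [[383.27656220146486, 0.0, 256.10187267362096], [0.0, 383.27656220146486, 183.90014258135508], [0.0, 0.0, 1.0]] [[0.014, -1.0, -0.013], [-0.991, -0.012, -0.135], [0.135, 0.015, -0.991]] [ -32.5  540.2 1273.6]
```

View pics/scene0.png

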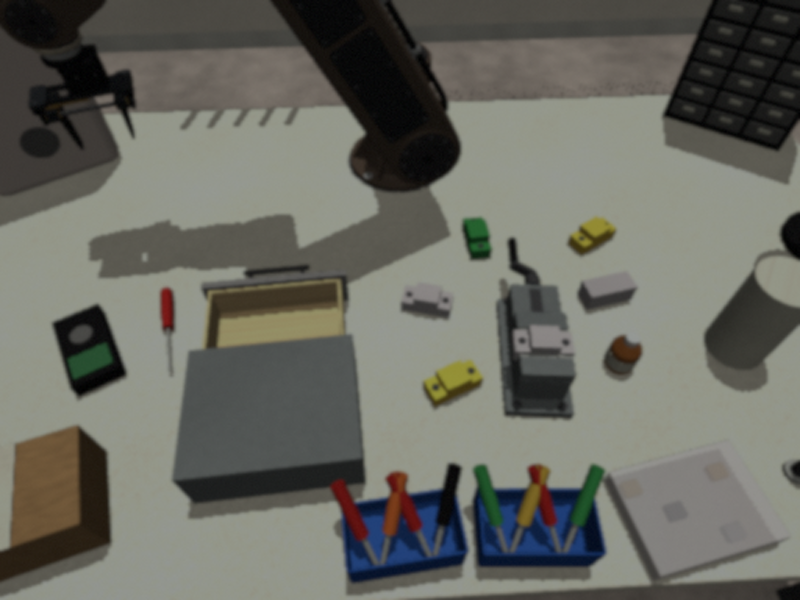

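View pics/top0.png

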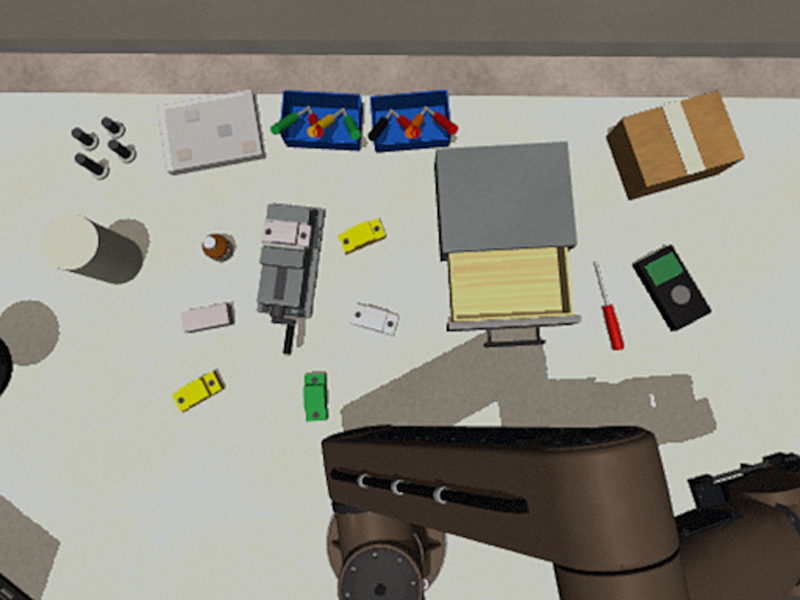

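Candidates in the top picture (800x600):
- (375,318): bare-metal block with shoulders, which is done1.
- (287,235): the block in the vise, done0.
- (207,317): plain bar without shoulders, the blank.
- (362,235) and (198,390), yellow, and (315,397), green: look-alikes to leave alone.

The drawer is open at (510,285), with its handle at (515,340). The bottle is at (215,246) and the screwdriver at (610,310). Only one loose finished block is visible.

```bash
cat > h.py <<'E'
import numpy as np,cv2
from cell import env
def ray(c,uv):
    uv=np.atleast_2d(np.float64(uv)); d=np.c_[uv,np.ones(len(uv))]@np.linalg.inv(c['K']).T
    return -c['R'].T@c['t'], d@c['R']
def plane(c,uv,z):
    o,d=ray(c,uv); return (o+d*((z-o[2])/d[:,2])[:,None])[:,:2]
def proj(c,X):
    p=np.atleast_2d(X)@c['R'].T+c['t']; p=p@c['K'].T; return p[:,:2]/p[:,2:]
def wrist():
    s=env.state(); c=dict(env.read_camera('wrist'))
    from scipy.spatial.transform import Rotation as Ro
    T=np.eye(4);T[:3,:3]=Ro.from_euler('xyz',s['tcp_rot']).as_matrix();T[:3,3]=s['eef_pos']
    M=np.linalg.inv(T@c['hand_eye']); c['R']=M[:3,:3];c['t']=M[:3,3]; return c
def show(c,name,grid=None):
    im=c['color'][:,:,::-1].copy()
    cv2.imwrite('pics/'+name,cv2.resize(im,(800,600),interpolation=cv2.INTER_CUBIC))
E
python3 - <<'E'
from h import *
c={k:v for k,v in np.load('top.npz').items()}; s={k:v for k,v in np.load('scene.npz').items()}
cv2.imwrite('pics/crop0.png',cv2.resize(c['color'][120:240,110:270,::-1],(800,600),interpolation=cv2.INTER_CUBIC))
for n,cc in (('top',c),('scene',s)):
    im=cc['color']; h=cv2.cvtColor(im,cv2.COLOR_RGB2HSV)
    for p in ([(240,203),(132,203),(175,150),(100,203),(200,110)] if n=='top' else [(273,192),(390,185),(345,218),(450,192)]):
        print(n,p,im[p[1],p[0]],h[p[1],p[0]])
p=lambda u,z: plane(c,np.array(u)/1.5625,z).round(0).tolist()
print('done1',p([375,318],44),'blank',p([207,317],44),'done0',p([287,235],129),'flask',p([215,246],45),'driver',p([610,310],10))
print('decoys',p([362,235],44),p([315,397],44),p([198,390],44))
print('unit top corners',p([[435,150],[568,142],[576,246],[440,259]],110),'front panel',p([[448,325],[580,318]],99),'handle',p([[487,344],[543,339]],73))
print('vise',p([[258,313],[310,318]],0),p([[325,208]],0),'knob',p([[286,352],[291,322]],115))
E
```

```text
top (240, 203) [195 197 198] [100   4 198]
top (132, 203) [183 173 176] [171  14 183]
top (175, 150) [194 184 184] [  0  13 194]
top (100, 203) [197 196 200] [128   5 200]
top (200, 110) [195 197 187] [ 36  13 197]
scene (273, 192) [115 111 110] [  6  11 115]
scene (390, 185) [130 126 125] [  6  10 130]
scene (345, 218) [136 133 131] [ 12   9 136]
scene (450, 192) [148 152 139] [ 39  22 152]
done1 [[472.0, 28.0]] blank [[469.0, 393.0]] done0 [[634.0, 208.0]] flask [[626.0, 384.0]] driver [[499.0, -490.0]]
decoys [[655.0, 60.0]] [[302.0, 152.0]] [[313.0, 403.0]]
unit top corners [[827.0, -96.0], [847.0, -379.0], [622.0, -390.0], [591.0, -108.0]] front panel [[455.0, -126.0], [473.0, -398.0]] handle [[418.0, -209.0], [430.0, -327.0]]
vise [[483.0, 293.0], [474.0, 176.0]] [[727.0, 150.0]] knob [[394.0, 204.0], [456.0, 196.0]]
```

View pics/crop0.png

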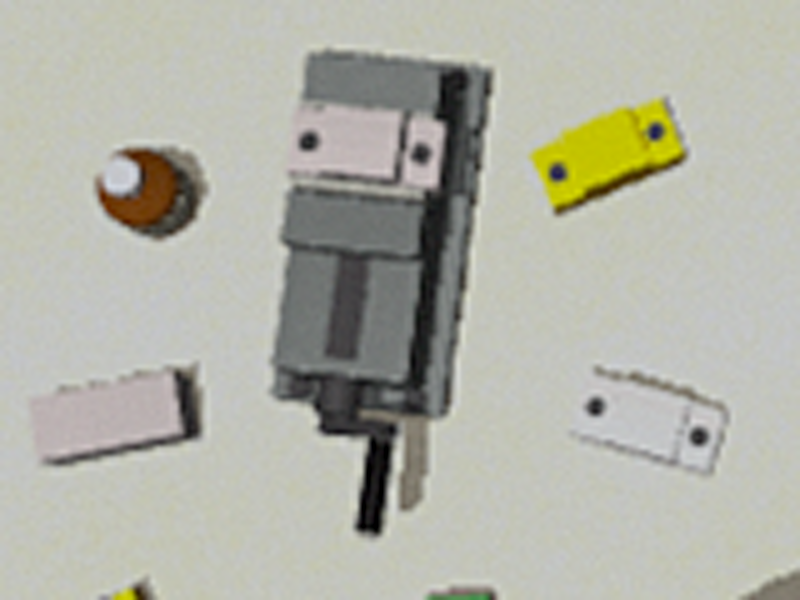

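Crop of the top picture: done0 with its shoulders and holes is at (365,150) in the vise. The plain blank is at (110,415), done1 with holes at (650,420), and the black knob at (373,490). The choice agrees with the description, so I'll plan the first move.

```bash
cat >> h.py <<'E'
def go(*wps,closure=0,step=45,turn=8):
    """print rows from the present pose through world waypoints (x,y,z,yaw)"""
    s=env.state(); p=np.array(s['eef_pos']); yaw=s['tcp_rot'][2]
    for w in wps:
        dy=(w[3]-yaw+np.pi)%(2*np.pi)-np.pi if w[3] is not None else 0
        dp=np.array(w[:3])-p; n=int(max(1,np.ceil(np.linalg.norm(dp)/step),np.ceil(abs(np.degrees(dy))/turn)))
        p0,y0=p.copy(),yaw; rows=[]
        for i in range(1,n+1):
            d=p0+dp*i/n-p; R=np.array([[np.cos(yaw),np.sin(yaw),0],[np.sin(yaw),-np.cos(yaw),0],[0,0,-1]])
            l=np.round(R.T@d,1); t=np.round(-np.degrees(y0+dy*i/n-yaw),1)
            rows.append([*map(float,l),float(t),closure]); p=p+R@l; yaw-=np.radians(t)
        for k in range(0,n,12): print(rows[k:k+12])
    print('end',p.round(1),round(yaw,3))
E
python3 - <<'E'
from h import *
print(np.round(env.read_camera('wrist')['hand_eye'],3).tolist(),env.read_camera('wrist')['K'].tolist())
go((440,-250,400,0.5),(430,210,400,1.47))
E
```

```text
[[-0.0, -0.967, -0.254, 71.13], [1.0, -0.0, -0.0, -0.084], [0.0, -0.254, 0.967, -161.89], [0.0, 0.0, 0.0, 1.0]] [[264.35782677572786, 0.0, 249.6720111105817], [0.0, 264.35782677572786, 195.40537657191427], [0.0, 0.0, 1.0]]
[[31.8, -23.6, -16.2, -1.1, 0], [32.3, -22.9, -16.1, -1.1, 0], [32.6, -22.3, -16.2, -1.1, 0], [33.1, -21.7, -16.1, -1.1, 0], [33.6, -21.1, -16.2, -1.0, 0], [33.8, -20.5, -16.1, -1.1, 0], [34.3, -19.8, -16.2, -1.1, 0], [34.6, -19.1, -16.1, -1.1, 0], [35.0, -18.5, -16.2, -1.1, 0], [35.4, -17.8, -16.2, -1.1, 0], [35.7, -17.2, -16.1, -1.1, 0]]
[[19.3, -37.1, -0.0, -5.1, 0], [22.4, -35.3, -0.0, -5.0, 0], [25.5, -33.2, -0.0, -5.1, 0], [28.3, -30.8, -0.0, -5.0, 0], [30.9, -28.1, -0.0, -5.1, 0], [33.3, -25.4, -0.0, -5.0, 0], [35.3, -22.3, -0.0, -5.1, 0], [37.3, -19.1, -0.0, -5.0, 0], [38.7, -15.8, -0.0, -5.1, 0], [40.0, -12.3, -0.0, -5.0, 0], [40.9, -8.8, -0.0, -5.1, 0]]
end [430. 210. 400.] 1.471
```

Call:
{"method": "carry_out", "body": {
  "motion": [
    [31.8,-23.6,-16,-1,0],
    [32.3,-22.9,-16,-1,0],
    [32.6,-22.3,-16,-1,0],
    [33,-21.7,-16,-1,0],
    [33.6,-21,-16,-1,0],
    [34,-20.5,-16,-1,0],
    [34,-20,-16,-1,0],
    [34.6,-19,-16,-1,0],
    [35,-18.5,-16,-1,0],
    [35.4,-18,-16,-1,0],
    [35.7,-17,-16,-1,0]
  ]
}}

```text
t: 1.3
eef_pos: [443.2, -250.6, 399.4]
tcp_rot: [3.141, -0.0, 0.483]
ft_force: [0.2, -0.8, 0.1]
opening: 1.005
grip_force: 0.0
```

Call:
{"method": "carry_out", "body": {
  "motion": [
    [19.3,-37,0,-5,0],
    [22.4,-35.3,0,-5,0],
    [25.5,-33,0,-5,0],
    [28.3,-30.8,0,-5,0],
    [31,-28,0,-5,0],
    [33.3,-25.4,0,-5,0],
    [35.3,-22.3,0,-5,0],
    [37.3,-19,0,-5,0],
    [38.7,-15.8,0,-5,0],
    [40,-12.3,0,-5,0],
    [41,-8.8,0,-5,0],
    [0,0,0,0,0]
  ]
}}

```text
t: 2.5
eef_pos: [442.6, 211.3, 398.2]
tcp_rot: [-3.141, -0.0, 1.45]
ft_force: [-0.4, -0.4, 0.1]
opening: 1.0
grip_force: 0.0
```

```bash
python3 - <<'E'
from h import *
c=wrist(); np.savez('w1.npz',**c); show(c,'w1.png'); print(env.state()['eef_pos'],env.state()['joints'])
E
```

```text
[442.74982071 209.47422778 398.17439536] [ 3.07020304e-01  1.51487925e-01  1.59617004e+00 -1.10945115e-04
  1.39471472e+00  4.31442637e-01]
```

View pics/w1.png

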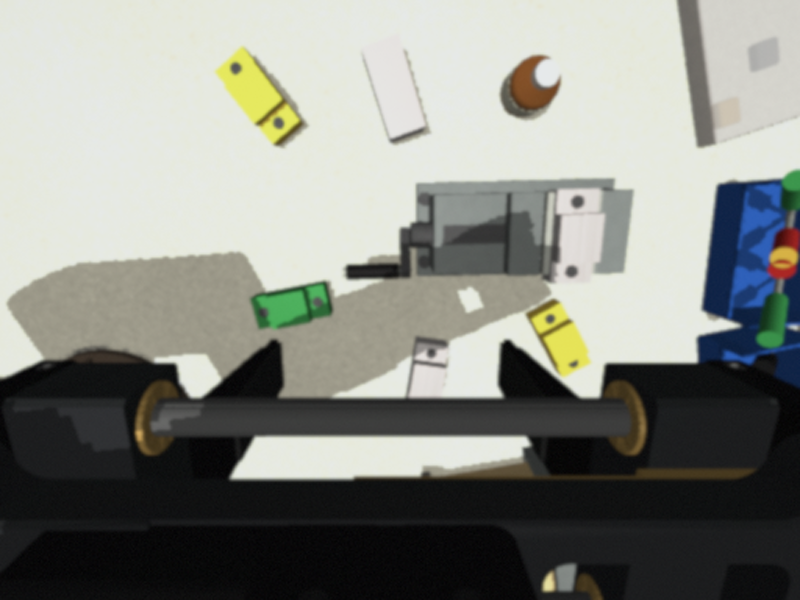

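The wrist picture shows the vise at (520,230) with the knob at (347–400,271). The block is at (578,235), the blank at (394,90), the bottle at (532,82), and done1 partly hidden at (430,365).

```bash
python3 - <<'E'
from h import *
T={k:v for k,v in np.load('top.npz').items()};W={k:v for k,v in np.load('w1.npz').items()}
t=lambda x,y:(110+x/5,120+y/5); w=lambda x,y:(x/1.5625,y/1.5625)
def tri(a,b):
    (o1,d1),(o2,d2)=ray(T,a),ray(W,b); d1,d2=d1[0],d2[0]
    k=np.linalg.lstsq(np.c_[d1,-d2],o2-o1,rcond=None)[0]; A,B=o1+k[0]*d1,o2+k[1]*d2
    print(((A+B)/2).round(1),'miss',np.linalg.norm(A-B).round(1))
print('knob tip');tri(t(369,531),w(347,271));print('knob root');tri(t(380,437),w(398,269))
print('fixed jaw far corners');tri(t(440,67),w(625,272));tri(t(309,50),w(632,190))
print('107 plane T',plane(T,[t(440,67),t(309,50)],107).round(1).tolist(),'W',plane(W,[w(625,272),w(632,190)],107).round(1).tolist())
print('base near +y W z0', plane(W,[w(417,183),w(613,179)],0).round(1).tolist(),plane(W,[w(417,183),w(613,179)],20).round(1).tolist())
print('base -y side T z0/20',plane(T,[t(445,415),t(490,70)],0).round(1).tolist(),plane(T,[t(445,415),t(490,70)],20).round(1).tolist())
print('holes done0 z113 T',plane(T,[t(309,141),t(421,153)],113).round(1).tolist(),'W',plane(W,[w(578,201),w(571,271)],113).round(1).tolist())
print('blank W z44',plane(W,[w(362,48),w(397,35),w(426,124),w(391,136)],44).round(1).tolist())
E
```

```text
knob tip
[391.7 206.2  90. ] miss 1.1
knob root
[451.4 201.5  90.7] miss 3.4
fixed jaw far corners
[699.1 169.3 104.2] miss 3.7
[710.4 257.7  96.4] miss 0.5
107 plane T [[696.7, 167.8], [707.3, 255.0]] W [[699.3, 170.9], [704.8, 258.5]]
base near +y W z0 [[487.1, 295.6], [739.8, 269.8]] [[485.9, 295.1], [729.5, 270.2]]
base -y side T z0/20 [[475.6, 174.1], [723.9, 150.3]] [[474.0, 170.8], [718.5, 147.4]]
holes done0 z113 T [[644.4, 250.8], [637.3, 177.2]] W [[645.6, 254.4], [637.5, 180.6]]
blank W z44 [[438.8, 445.0], [478.8, 452.9], [501.5, 358.5], [459.7, 350.5]]
```

```bash
python3 - <<'E'
from h import *
go((414,203,220,3.04),(414,203,80,3.04))
E
```

```text
[[-0.8, -2.3, 14.8, -7.6, 0], [-0.6, -2.4, 14.9, -7.6, 0], [-0.1, -2.5, 14.8, -7.6, 0], [0.1, -2.4, 14.9, -7.6, 0], [0.4, -2.4, 14.8, -7.6, 0], [0.8, -2.4, 14.9, -7.7, 0], [1.1, -2.2, 14.8, -7.6, 0], [1.3, -2.0, 14.9, -7.6, 0], [1.6, -1.9, 14.8, -7.6, 0], [1.9, -1.6, 14.9, -7.6, 0], [2.0, -1.4, 14.8, -7.6, 0], [2.2, -1.0, 14.9, -7.6, 0]]
[[0.0, -0.0, 35.0, -0.0, 0], [0.0, -0.0, 35.0, -0.0, 0], [0.0, -0.0, 35.0, -0.0, 0], [0.0, -0.0, 35.0, -0.0, 0]]
end [414. 203.  80.] 3.04
```

Call:
{"method": "carry_out", "body": {
  "motion": [
    [-0.8,-2.3,15,-7.6,0],
    [-0.6,-2.4,15,-7.6,0],
    [0,-2.5,15,-7.6,0],
    [0,-2.4,15,-7.6,0],
    [0.4,-2.4,15,-7.6,0],
    [0.8,-2.4,15,-7.7,0],
    [1,-2.2,15,-7.6,0],
    [1.3,-2,15,-7.6,0],
    [1.6,-2,15,-7.6,0],
    [2,-1.6,15,-7.6,0],
    [2,-1.4,15,-7.6,0],
    [2.2,-1,14,-7.6,0]
  ]
}}

```text
t: 3.75
eef_pos: [414.3, 200.1, 219.1]
tcp_rot: [-3.141, 0.0, 3.039]
ft_force: [0.4, -0.3, -0.0]
opening: 0.998
grip_force: 0.0
```

```bash
python3 - <<'E'
from h import *
c=wrist(); np.savez('w2.npz',**c); show(c,'w2.png'); print(env.state()['eef_pos'],env.state()['tcp_rot'])
go((414,203,80,3.04))
E
```

```text
[413.25894667 199.81759878 217.29746948] [-3.14014142e+00 -2.65419592e-03  3.04739616e+00]
[[-0.1, 0.8, 34.3, 0.1, 0], [-0.1, 0.8, 34.3, 0.1, 0], [-0.1, 0.8, 34.4, 0.1, 0], [-0.1, 0.8, 34.3, 0.1, 0]]
end [414. 203.  80.] 3.04
```

View pics/w2.png

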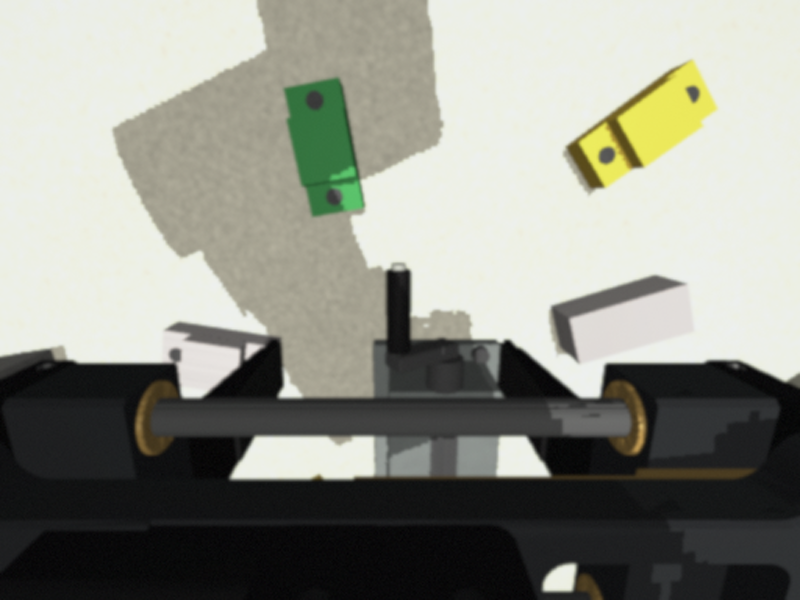

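The wrist picture shows the knob at (398,270–350), about 6 mm right of the gripper's centre line, and the hub at (447,372). I'll pin the crank angle down with three views.

```bash
python3 - <<'E'
from h import *
T,W,V=[{k:v for k,v in np.load(f+'.npz').items()} for f in ('top','w1','w2')]
t=lambda x,y:(110+x/5,120+y/5); w=lambda x,y:(x/1.5625,y/1.5625)
def tri(obs):
    A=[];b=[]
    for c,uv in obs:
        o,d=ray(c,uv); d=d[0]/np.linalg.norm(d[0]); P=np.eye(3)-np.outer(d,d); A.append(P);b.append(P@o)
    x=np.linalg.lstsq(np.vstack(A),np.hstack(b),rcond=None)[0]; print(x.round(1),[np.linalg.norm(p@x-q).round(1) for p,q in zip(A,b)])
tip=[(T,t(369,531)),(W,w(347,271)),(V,w(398,270))]; root=[(T,t(380,437)),(W,w(398,269)),(V,w(400,350))]
for o in (tip,root):
    tri(o);tri(o[1:]);tri(o[::2])
# knob row extent in V
im=V['color'];g=im.sum(2)
for r in (176,185,195,205,215): 
    x=np.where(g[r,235:275]<130)[0]+235; print(r,x.min(),x.max())
E
```

```text
[392.3 206.8  92.7] [np.float64(1.3), np.float64(0.8), np.float64(1.5)]
[392.3 207.9  98.7] [np.float64(0.0), np.float64(0.0)]
[393.2 207.2  88.1] [np.float64(1.2), np.float64(1.2)]
[451.7 202.1  94.3] [np.float64(2.0), np.float64(2.0), np.float64(1.6)]
[449.8 203.6 101.7] [np.float64(0.0), np.float64(0.0)]
[453.9 202.5  89. ] [np.float64(1.2), np.float64(1.2)]
176 248 260
185 248 260
195 248 261
205 249 261
215 249 261
```

Call:
{"method": "carry_out", "body": {
  "motion": [
    [0,1.5,34,0,0],
    [0,1.5,34,0,0],
    [0,1.5,34,0,0],
    [0,1,31,0,0],
    [0,0,0,0,0.5],
    [0,0,0,0,1],
    [0,0,0,0,1],
    [0,0,0,0,1],
    [0,0,0,0,1],
    [0,0,0,0,1],
    [0,0,0,0,1]
  ]
}}

```text
t: 4.9
eef_pos: [415.0, 206.8, 86.9]
tcp_rot: [3.141, 0.0, 3.036]
ft_force: [0.3, -0.3, -0.0]
opening: 0.469
grip_force: 0.0
```

```bash
python3 - <<'E'
from h import *
for i in range(3):
    s=env.state();print(s['eef_pos'].round(1),s['tcp_rot'].round(3),s['ft_force'].round(1),s['opening'],s['grip_force'])
# circle deltas (tool y = vise y, tool z = down): angle a -> y=-45 sin a, z=45 cos a ; opening: a decreasing
a=np.radians(63-20*np.arange(0,45)); y=-45*np.sin(a); z=45*np.cos(a)
r=np.round(np.c_[np.diff(y),-np.diff(z)],1)
for k in range(0,36,9): print([[0,float(u),float(v),0,1] for u,v in r[k:k+9]])
E
```

```text
[415.  206.8  86.9] [3.141 0.    3.036] [ 0.3 -0.3 -0. ] 0.46887286070779655 0.0
[415.  206.8  86.9] [3.141 0.    3.036] [ 0.3 -0.3 -0. ] 0.46887286070779655 0.0
[415.  206.8  86.9] [3.141 0.    3.036] [ 0.3 -0.3 -0. ] 0.46887286070779655 0.0
[[0, 9.4, -12.5, 0, 1], [0, 13.1, -8.5, 0, 1], [0, 15.2, -3.5, 0, 1], [0, 15.5, 1.9, 0, 1], [0, 13.9, 7.1, 0, 1], [0, 10.7, 11.4, 0, 1], [0, 6.1, 14.4, 0, 1], [0, 0.8, 15.6, 0, 1], [0, -4.6, 14.9, 0, 1]]
[[0, -9.4, 12.5, 0, 1], [0, -13.1, 8.5, 0, 1], [0, -15.2, 3.5, 0, 1], [0, -15.5, -1.9, 0, 1], [0, -13.9, -7.1, 0, 1], [0, -10.7, -11.4, 0, 1], [0, -6.1, -14.4, 0, 1], [0, -0.8, -15.6, 0, 1], [0, 4.6, -14.9, 0, 1]]
[[0, 9.4, -12.5, 0, 1], [0, 13.1, -8.5, 0, 1], [0, 15.2, -3.5, 0, 1], [0, 15.5, 1.9, 0, 1], [0, 13.9, 7.1, 0, 1], [0, 10.7, 11.4, 0, 1], [0, 6.1, 14.4, 0, 1], [0, 0.8, 15.6, 0, 1], [0, -4.6, 14.9, 0, 1]]
[[0, -9.4, 12.5, 0, 1], [0, -13.1, 8.5, 0, 1], [0, -15.2, 3.5, 0, 1], [0, -15.5, -1.9, 0, 1], [0, -13.9, -7.1, 0, 1], [0, -10.7, -11.4, 0, 1], [0, -6.1, -14.4, 0, 1], [0, -0.8, -15.6, 0, 1], [0, 4.6, -14.9, 0, 1]]
```

Call:
{"method": "carry_out", "body": {
  "motion": [
    [0,0,0,0,1],
    [0,0,0,0,1],
    [0,0,0,0,1],
    [0,0,0,0,1],
    [0,0,0,0,1],
    [0,0,0,0,1],
    [0,0,0,0,1]
  ]
}}

```text
t: 5.6
eef_pos: [414.7, 206.3, 86.6]
tcp_rot: [-3.141, -0.0, 3.037]
ft_force: [-0.9, -5.7, 3.1]
opening: 0.181
grip_force: 30.0
```

Call:
{"method": "carry_out", "body": {
  "motion": [
    [0,9.4,-12.5,0,1],
    [0,13,-8.5,0,1],
    [0,15.2,-3.5,0,1],
    [0,0,0,0,1]
  ]
}}

```text
t: 6.0
eef_pos: [418.1, 245.0, 109.6]
tcp_rot: [-3.14, -0.003, 3.037]
ft_force: [2.2, 0.8, -16.7]
opening: 0.182
grip_force: 29.9
```

Call:
{"method": "carry_out", "body": {
  "motion": [
    [0,15.5,2,0,1],
    [0,14,7,0,1],
    [0,10.7,11.4,0,1],
    [0,6,14.4,0,1],
    [0,0,0,0,1]
  ]
}}

```text
t: 6.5
eef_pos: [422.0, 287.4, 73.6]
tcp_rot: [-3.135, -0.006, 3.038]
ft_force: [1.3, -20.5, -7.7]
opening: 0.18
grip_force: 30.0
```

```bash
cat >> h.py <<'E'
def circ(cy,cz,cmd,a0,da,n,R=45,prec=1):
    """rows leading TCP (y' along vise y, z) round the crank circle from commanded cmd; next angles a0, a0+da.."""
    a=np.radians(a0+da*np.arange(n)); P=np.c_[cy-R*np.sin(a),cz+R*np.cos(a)]; p=np.array(cmd,float); rows=[]
    for q in P:
        d=np.round(q-p,prec); p=p+d; rows.append([0,float(d[0]),float(-d[1]),0,1])
    print(rows,'cmd',p.round(1),'a',a0+da*(n-1))
E
python3 -c "
from h import *
circ(284,65,(330.5,76.3),-97,-20,12)"
```

```text
[[0, -1.8, 16.8, 0, 1], [0, -4.6, 14.9, 0, 1], [0, -9.4, 12.5, 0, 1], [0, -13.1, 8.5, 0, 1], [0, -15.2, 3.5, 0, 1], [0, -15.6, -1.9, 0, 1], [0, -13.9, -7.1, 0, 1], [0, -10.6, -11.4, 0, 1], [0, -6.1, -14.4, 0, 1], [0, -0.9, -15.6, 0, 1], [0, 4.6, -14.9, 0, 1], [0, 9.4, -12.5, 0, 1]] cmd [253.3  97.9] a -317
```

Call:
{"method": "carry_out", "body": {
  "motion": [
    [0,-1.8,16.8,0,1],
    [0,-4.6,15,0,1],
    [0,-9.4,12.5,0,1],
    [0,-13,8.5,0,1],
    [0,-15.2,3.5,0,1],
    [0,0,0,0,1]
  ]
}}

```text
t: 7.1
eef_pos: [417.9, 244.7, 19.7]
tcp_rot: [-3.14, -0.003, 3.036]
ft_force: [-5.3, -1.0, 1.1]
opening: 0.182
grip_force: 30.0
```

Call:
{"method": "carry_out", "body": {
  "motion": [
    [0,-15.6,-2,0,1],
    [0,-14,-7,0,1],
    [0,-10.6,-11.4,0,1],
    [0,-6,-14.4,0,1],
    [0,-1,-15.6,0,1],
    [0,0,0,0,1]
  ]
}}

```text
t: 7.7
eef_pos: [413.4, 198.8, 72.5]
tcp_rot: [-3.142, -0.0, 3.036]
ft_force: [-7.3, -2.2, 1.3]
opening: 0.179
grip_force: 30.1
```

```bash
python3 -c "
from h import *
circ(284,65,(239.3,70.5),-297,-20,12)
circ(284,65,(284-45*np.sin(np.radians(-517)),65+45*np.cos(np.radians(-517))),-537,-20,10)"
```

```text
[[0, 4.6, -14.9, 0, 1], [0, 9.4, -12.5, 0, 1], [0, 13.1, -8.5, 0, 1], [0, 15.2, -3.5, 0, 1], [0, 15.6, 1.9, 0, 1], [0, 13.9, 7.1, 0, 1], [0, 10.6, 11.4, 0, 1], [0, 6.1, 14.4, 0, 1], [0, 0.9, 15.6, 0, 1], [0, -4.6, 14.9, 0, 1], [0, -9.4, 12.5, 0, 1], [0, -13.1, 8.5, 0, 1]] cmd [301.6  23.6] a -517
[[0, -15.2, 3.5, 0, 1], [0, -15.5, -1.9, 0, 1], [0, -14.0, -7.1, 0, 1], [0, -10.6, -11.4, 0, 1], [0, -6.1, -14.4, 0, 1], [0, -0.8, -15.6, 0, 1], [0, 4.5, -15.0, 0, 1], [0, 9.4, -12.4, 0, 1], [0, 13.1, -8.5, 0, 1], [0, 15.3, -3.6, 0, 1]] cmd [281.7 110. ] a -717
```

Call:
{"method": "carry_out", "body": {
  "motion": [
    [0,4.6,-15,0,1],
    [0,9.4,-12.5,0,1],
    [0,13,-8.5,0,1],
    [0,15.2,-3.5,0,1],
    [0,15.6,2,0,1],
    [0,14,7,0,1],
    [0,10.6,11.4,0,1],
    [0,6,14.4,0,1],
    [0,1,15.6,0,1],
    [0,-4.6,15,0,1],
    [0,-9.4,12.5,0,1],
    [0,-13,8.5,0,1]
  ]
}}

```text
t: 8.9
eef_pos: [419.5, 261.2, 23.4]
tcp_rot: [-3.141, -0.002, 3.036]
ft_force: [-7.3, -0.3, 10.4]
opening: 0.181
grip_force: 30.0
```

Call:
{"method": "carry_out", "body": {
  "motion": [
    [0,-15.2,3.5,0,1],
    [0,-15.5,-2,0,1],
    [0,-14,-7,0,1],
    [0,-10.6,-11.4,0,1],
    [0,-6,-14.4,0,1],
    [0,-0.8,-15.6,0,1],
    [0,4.5,-15,0,1],
    [0,9.4,-12.4,0,1],
    [0,13,-8.5,0,1],
    [0,0,0,0,1]
  ]
}}

```text
t: 9.9
eef_pos: [416.1, 227.5, 107.4]
tcp_rot: [3.141, -0.001, 3.036]
ft_force: [-8.1, 4.2, -2.6]
opening: 0.179
grip_force: 30.0
```

Call:
{"method": "carry_out", "body": {
  "motion": [
    [0,7,-2,0,1],
    [0,6,-1,0,1],
    [0,0,0,0,1]
  ]
}}

```text
t: 10.2
eef_pos: [417.3, 239.7, 109.9]
tcp_rot: [-3.141, -0.002, 3.036]
ft_force: [-9.0, 3.2, -0.6]
opening: 0.183
grip_force: 30.0
```

Call:
{"method": "carry_out", "body": {
  "motion": [
    [0,0,0,0,0.5],
    [0,0,0,0,0],
    [0,0,0,0,0],
    [0,0,0,0,0],
    [0,0,0,0,0],
    [0,0,-10,0,0],
    [0,0,-30,0,0],
    [0,0,-40,0,0],
    [0,0,-40,0,0],
    [0,0,-40,0,0]
  ]
}}

```text
t: 11.2
eef_pos: [418.0, 239.2, 271.8]
tcp_rot: [3.141, 0.0, 3.036]
ft_force: [0.7, 0.7, -0.6]
opening: 0.961
grip_force: 0.0
```

```bash
python3 - <<'E'
from h import *
T=env.read_camera('top'); np.savez('top2.npz',**T)
cv2.imwrite('pics/crop1.png',cv2.resize(T['color'][120:240,110:270,::-1],(800,600),interpolation=cv2.INTER_CUBIC))
print(env.state()['eef_pos'],env.state()['tcp_rot'])
E
```

```text
[419.76214646 240.00759321 277.64855412] [3.1374799  0.00791898 3.03630747]
```

View pics/crop1.png

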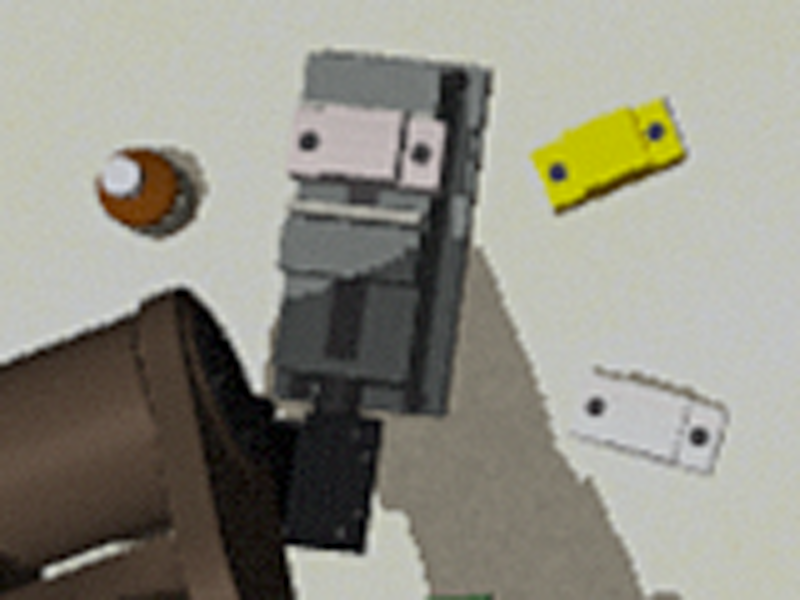

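The vise is open. done0 is still against the fixed jaw at (365,145), with the pad plate moved back to (355,212). done1 is unmoved at (650,420).

```bash
python3 - <<'E'
from h import *
go((642,217,220,1.471),(642,217,118,1.471))
E
```

```text
[[-18.6, 0.0, 4.8, 7.5, 0], [-18.5, 2.5, 4.8, 7.4, 0], [-17.9, 4.8, 4.8, 7.5, 0], [-17.2, 7.2, 4.8, 7.5, 0], [-16.2, 9.3, 4.8, 7.5, 0], [-14.7, 11.3, 4.8, 7.4, 0], [-13.2, 13.2, 4.8, 7.5, 0], [-11.4, 14.7, 4.8, 7.5, 0], [-9.3, 16.1, 4.8, 7.5, 0], [-7.1, 17.2, 4.8, 7.4, 0], [-4.9, 18.0, 4.8, 7.5, 0], [-2.5, 18.5, 4.8, 7.5, 0]]
[[-0.0, -0.0, 34.0, -0.0, 0], [-0.0, -0.0, 34.0, -0.0, 0], [-0.0, -0.0, 34.0, -0.0, 0]]
end [642. 217. 118.] 1.471
```

Call:
{"method": "carry_out", "body": {
  "motion": [
    [-18.6,0,4.8,7.5,0],
    [-18.5,2.5,4.8,7.4,0],
    [-18,4.8,4.8,7.5,0],
    [-17.2,7.2,4.8,7.5,0],
    [-16.2,9.3,4.8,7.5,0],
    [-14.7,11.3,4.8,7.4,0],
    [-13.2,13.2,4.8,7.5,0],
    [-11.4,14.7,4.8,7.5,0],
    [-9.3,16,4.8,7.5,0],
    [-7,17.2,4.8,7.4,0],
    [-5,18,4.8,7.5,0],
    [-2.5,18.5,4.8,7.5,0]
  ]
}}

```text
t: 12.45
eef_pos: [641.3, 216.1, 211.9]
tcp_rot: [3.142, 0.0, 1.465]
ft_force: [-0.3, 0.2, -0.5]
opening: 0.999
grip_force: 0.0
```

Call:
{"method": "carry_out", "body": {
  "motion": [
    [0,0,0,0,0],
    [0,0,0,0,0]
  ]
}}

```text
t: 12.65
eef_pos: [640.1, 216.1, 211.7]
tcp_rot: [-3.141, 0.0, 1.474]
ft_force: [0.4, -0.7, 0.9]
opening: 1.002
grip_force: 0.0
```

```bash
python3 - <<'E'
from h import *
c=wrist(); show(c,'w3.png'); np.savez('w3.npz',**c)
s=env.state(); print(s['eef_pos'],s['tcp_rot'])
T=np.load('top2.npz')
go((642,217,118,1.471))
print(proj(c,[[642,217,129],[605+.995*60,224-6,107]])*1.5625)
E
```

```text
[639.92551095 216.32885285 212.01063043] [-3.14131418e+00  1.41955418e-04  1.47389135e+00]
[[0.3, 0.7, 31.3, 0.1, 0], [0.3, 0.6, 31.4, 0.0, 0], [0.3, 0.7, 31.3, 0.1, 0]]
end [642. 217. 118.] 1.47
[[393.48430262 314.75110696]
 [427.11593336 301.02987851]]
```

View pics/w3.png

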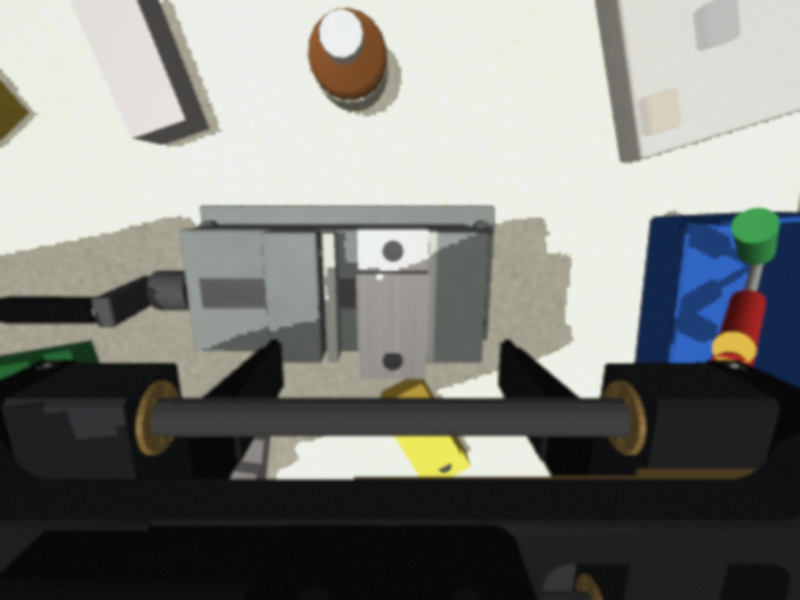

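The block lies at (394,312), centred between the fingers at (280,350) and (505,350). Descending to grasp.

Call:
{"method": "carry_out", "body": {
  "motion": [
    [0,1,31,0,0],
    [0,1,31,0,0],
    [0,0,32,0,0],
    [0,0,0,0,0],
    [0,0,0,0,1],
    [0,0,0,0,1],
    [0,0,0,0,1],
    [0,0,0,0,1],
    [0,0,0,0,1],
    [0,0,0,0,1],
    [0,0,0,0,1],
    [0,0,0,0,1]
  ]
}}

```text
t: 13.9
eef_pos: [641.4, 216.2, 117.6]
tcp_rot: [-3.139, 0.001, 1.471]
ft_force: [-6.4, 1.2, 3.4]
opening: 0.461
grip_force: 30.0
```

Call:
{"method": "carry_out", "body": {
  "motion": [
    [0,0,0,0,1],
    [0,0,0,0,1],
    [0,0,0,0,1],
    [0,0,-10,0,1],
    [0,0,-20,0,1],
    [0,0,-30,0,1],
    [0,0,-30,0,1],
    [0,0,-30,0,1],
    [0,0,0,0,1]
  ]
}}

```text
t: 14.8
eef_pos: [644.0, 216.3, 242.2]
tcp_rot: [3.135, -0.002, 1.471]
ft_force: [0.4, 0.7, -4.6]
opening: 0.463
grip_force: 30.0
```

```bash
python3 - <<'E'
from h import *
go((430,-255,300,0.075),closure=1,step=44)
E
```

```text
[[-40.9, -13.8, -4.8, 6.7, 1], [-42.2, -9.0, -4.8, 6.6, 1], [-42.9, -4.0, -4.9, 6.7, 1], [-43.1, 1.0, -4.8, 6.7, 1], [-42.8, 6.0, -4.8, 6.6, 1], [-41.7, 10.9, -4.8, 6.7, 1], [-40.2, 15.7, -4.8, 6.6, 1], [-38.1, 20.2, -4.8, 6.7, 1], [-35.5, 24.5, -4.9, 6.7, 1], [-32.4, 28.5, -4.8, 6.6, 1], [-28.9, 32.0, -4.8, 6.7, 1], [-25.0, 35.1, -4.8, 6.7, 1]]
end [ 430. -255.  300.] 0.074
```

Call:
{"method": "carry_out", "body": {
  "motion": [
    [-41,-13.8,-5,6.7,1],
    [-42,-9,-5,6.6,1],
    [-43,-4,-5,6.7,1],
    [-43,1,-5,6.7,1],
    [-42.8,6,-5,6.6,1],
    [-41.7,11,-5,6.7,1],
    [-40.2,15.7,-5,6.6,1],
    [-38,20,-5,6.7,1],
    [-35.5,24.5,-5,6.7,1],
    [-32.4,28.5,-5,6.6,1],
    [-29,32,-5,6.7,1],
    [-25,35,-5,6.7,1]
  ]
}}

```text
t: 16.0
eef_pos: [427.2, -256.2, 296.7]
tcp_rot: [-3.141, 0.001, 0.069]
ft_force: [0.2, 0.6, -4.3]
opening: 0.459
grip_force: 30.0
```

Call:
{"method": "carry_out", "body": {
  "motion": [
    [0,0,0,0,1],
    [0,0,0,0,1]
  ]
}}

```text
t: 16.2
eef_pos: [427.8, -255.5, 296.6]
tcp_rot: [-3.14, 0.001, 0.073]
ft_force: [0.3, 0.9, -4.0]
opening: 0.464
grip_force: 30.0
```

```bash
python3 - <<'E'
from h import *
c=wrist(); show(c,'w4.png'); np.savez('w4.npz',**c)
s=env.state(); print(s['eef_pos'],s['tcp_rot'])
E
```

```text
[ 428.21879335 -254.6945234   296.70833497] [-3.14039543e+00  1.08841125e-03  7.42826969e-02]
```

View pics/w4.png

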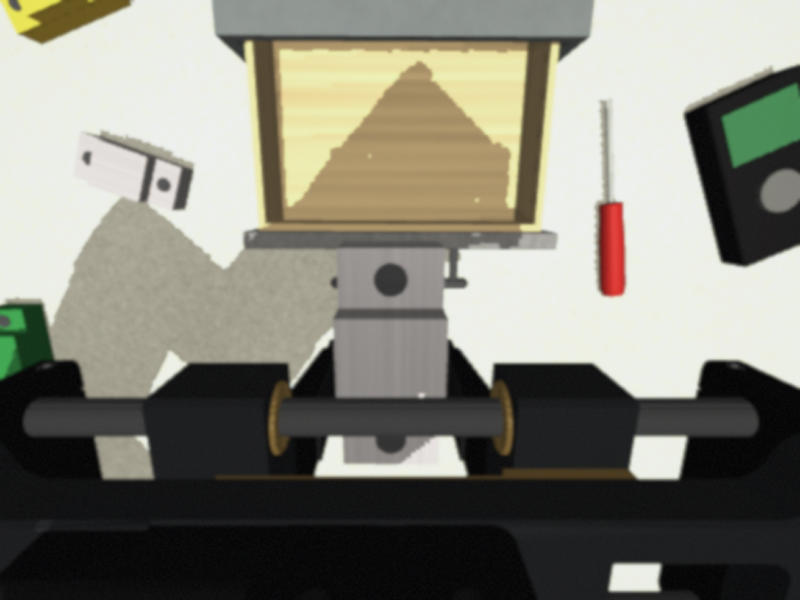

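The drawer stands square in the wrist picture. Its front panel runs along row 235 (columns 245–557), the handle along row 283 (335–465), and the floor across columns 283–517. The screwdriver at (612,250) is clear of it, and done1 is at (135,170).

```bash
python3 - <<'E'
from h import *
c={k:v for k,v in np.load('w4.npz').items()}; T={k:v for k,v in np.load('top2.npz').items()}
w=lambda *a:np.array(a)/1.5625
print('panel outer top z99',plane(c,w((246,233),(557,236)),99).round(1).tolist())
print('handle ends z73',plane(c,w((335,283),(465,283)),73).round(1).tolist())
print('wall tops y, z88',plane(c,w((249,45),(262,228),(556,45),(541,230)),88).round(1).tolist())
print('floor z22 front',plane(c,w((283,222),(517,224)),22).round(1).tolist())
print('unit front top z110',plane(c,w((215,38),(592,38)),110).round(1).tolist())
print('driver',plane(c,w((606,100),(612,290)),10).round(1).tolist())
print('done1 holes z28',plane(c,w((88,158),(164,184)),28).round(1).tolist())
E
```

```text
panel outer top z99 [[459.3, -128.5], [476.2, -395.7]]
handle ends z73 [[415.4, -203.4], [424.3, -326.7]]
wall tops y, z88 [[606.7, -129.6], [463.5, -138.9], [624.2, -373.0], [479.7, -385.1]]
floor z22 front [[464.9, -140.8], [480.5, -383.3]]
unit front top z110 [[603.1, -111.5], [623.3, -391.6]]
driver [[606.3, -456.7], [416.1, -503.1]]
done1 holes z28 [[513.5, 49.8], [494.2, -23.3]]
```

```bash
python3 - <<'E'
from h import *
go((548,-311,190,0.067),(548,-311,57,0.067),closure=1)
E
```

```text
[[28.8, 16.3, 26.7, 0.1, 1], [28.9, 16.2, 26.7, 0.1, 1], [28.8, 16.1, 26.6, 0.1, 1], [28.9, 16.1, 26.7, 0.1, 1]]
[[0.0, 0.0, 44.3, 0.0, 1], [0.0, 0.0, 44.4, 0.0, 1], [0.0, 0.0, 44.3, 0.0, 1]]
end [ 548. -311.   57.] 0.067
```

Call:
{"method": "carry_out", "body": {
  "motion": [
    [29,16,26.7,0.1,1],
    [29,16,26.7,0.1,1],
    [28.8,16,26.6,0.1,1],
    [28.9,16,26.7,0.1,1],
    [0,0,0,0,1],
    [0,0,40,0,1],
    [0,0,40,0,1],
    [0,0,35,0,1],
    [0,0,16,0,1],
    [0,0,0,0,1]
  ]
}}

```text
t: 17.25
eef_pos: [547.8, -308.4, 57.5]
tcp_rot: [-3.139, 0.004, 0.07]
ft_force: [-0.5, -0.6, -4.1]
opening: 0.459
grip_force: 30.0
```

Call:
{"method": "carry_out", "body": {
  "motion": [
    [0,0,2,0,1],
    [0,0,0,0,1],
    [0,0,0,0,0.26],
    [0,0,0,0,0.26],
    [0,0,0,0,0.26],
    [0,0,0,0,0.26],
    [0,0,0,0,0.26]
  ]
}}

```text
t: 17.95
eef_pos: [548.6, -310.6, 58.3]
tcp_rot: [3.141, -0.0, 0.067]
ft_force: [-1.1, -0.0, -0.6]
opening: 0.735
grip_force: 0.0
```

Call:
{"method": "carry_out", "body": {
  "motion": [
    [0,0,-15,0,0.26],
    [0,0,-35,0,0.26],
    [0,0,-45,0,0.26],
    [0,0,-45,0,0],
    [0,0,-45,0,0],
    [0,0,0,0,0]
  ]
}}

```text
t: 18.55
eef_pos: [550.1, -311.5, 250.6]
tcp_rot: [3.135, -0.008, 0.068]
ft_force: [0.3, -0.2, -0.4]
opening: 0.936
grip_force: 0.0
```

```bash
python3 - <<'E'
from h import *
T=env.read_camera('top'); im=T['color']; print(env.state()['eef_pos'],env.state()['ft_force'])
# done1 now: top-view holes/mask, compare with start
im=T['color']
cv2.imwrite('pics/top3.png',cv2.resize(im[130:250,210:370,::-1],(800,600),interpolation=cv2.INTER_CUBIC)); np.savez('top3.npz',**T)
E
```

```text
[ 549.22289913 -310.88794005  247.20979375] [ 0.42886949  0.74144911 -1.42847922]
```

View pics/top3.png

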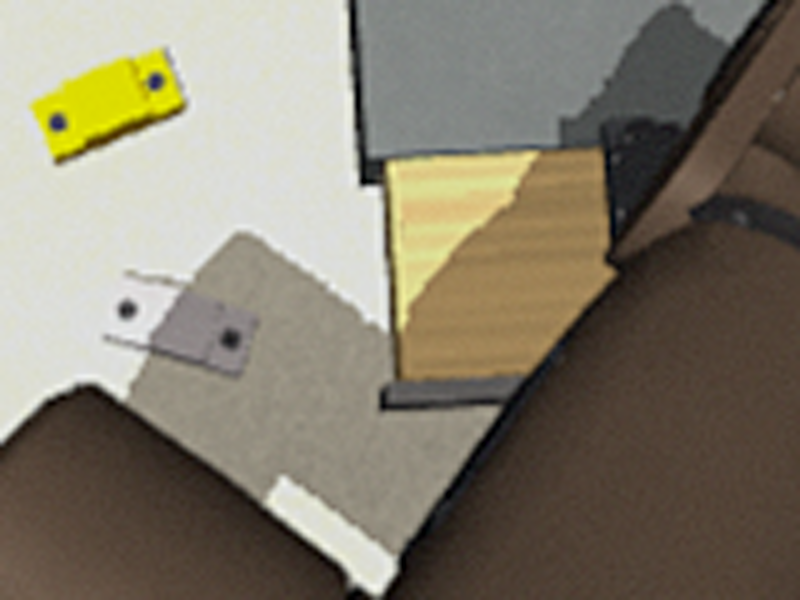

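done1's holes are now at (126,310) and (230,340) in this crop, so it has been knocked about 3 cm from its place. Re-measuring and going for it.

```bash
python3 - <<'E'
from h import *
T={k:v for k,v in np.load('top3.npz').items()}
h=plane(T,[(210+126/5,130+310/5),(210+230/5,130+340/5)],28); print(h.round(1)); d=h[0]-h[1]; m=h.mean(0)
print('mid',m,'len',np.linalg.norm(d),'long-axis angle',np.arctan2(d[1],d[0]))
# tool x along long axis
y=np.arctan2(d[1],d[0]); print('yaw',y)
go((m[0],m[1]-25,250,y))
E
```

```text
[[512.8  46.3]
 [493.  -25.4]]
mid [502.90190495  10.41132976] len 74.37706930508548 long-axis angle 1.3019527101110526
yaw 1.3019527101110526
[[-2.9, -33.2, -0.3, -7.9, 0], [1.7, -33.3, -0.3, -7.8, 0], [6.1, -32.7, -0.3, -7.9, 0], [10.6, -31.6, -0.3, -7.8, 0], [14.8, -29.9, -0.4, -7.9, 0], [18.8, -27.5, -0.3, -7.9, 0], [22.4, -24.7, -0.3, -7.8, 0], [25.5, -21.4, -0.3, -7.9, 0], [28.2, -17.7, -0.3, -7.8, 0]]
end [502.9 -14.6 250. ] 1.301
```

```bash
python3 - <<'E'
from h import *
go((503.4,12,200,1.307),(503.4,12,33,1.307))
E
```

```text
[[-2.7, -36.1, 5.2, -7.9, 0], [2.4, -36.2, 5.3, -7.9, 0], [7.2, -35.5, 5.2, -7.9, 0], [12.1, -34.2, 5.3, -7.9, 0], [16.7, -32.1, 5.2, -7.9, 0], [20.9, -29.6, 5.3, -7.8, 0], [24.8, -26.5, 5.2, -7.9, 0], [28.1, -22.8, 5.3, -7.9, 0], [31.0, -18.7, 5.2, -7.9, 0]]
[[0.0, 0.0, 41.8, -0.0, 0], [0.0, 0.0, 41.7, -0.0, 0], [0.0, 0.0, 41.8, -0.0, 0], [0.0, 0.0, 41.7, -0.0, 0]]
end [503.4  12.   33. ] 1.307
```

Call:
{"method": "carry_out", "body": {
  "motion": [
    [-2.7,-36,5,-7.9,0],
    [2.4,-36,5,-7.9,0],
    [7,-35.5,5,-7.9,0],
    [12,-34,5,-7.9,0],
    [16.7,-32,5,-7.9,0],
    [21,-29.6,5,-7.8,0],
    [24.8,-26.5,5,-7.9,0],
    [28,-23,5,-7.9,0],
    [31,-18.7,5,-7.9,0],
    [0,0,0,0,0],
    [0,0,0,0,0]
  ]
}}

```text
t: 19.7
eef_pos: [502.1, 12.3, 197.6]
tcp_rot: [-3.141, 0.0, 1.307]
ft_force: [0.1, -0.1, 0.0]
opening: 0.998
grip_force: 0.0
```

```bash
python3 - <<'E'
from h import *
c=wrist(); show(c,'w5.png'); s=env.state(); print(s['eef_pos'],s['tcp_rot'])
go((503.4,12,33,1.307))
E
```

```text
[502.38807987  11.63276967 197.74085274] [-3.14096746e+00  3.21573897e-04  1.30568745e+00]
[[0.2, 0.2, 41.2, -0.0, 0], [0.1, 0.2, 41.2, -0.0, 0], [0.2, 0.3, 41.2, -0.1, 0], [0.1, 0.2, 41.1, 0.0, 0]]
end [503.4  12.   33. ] 1.307
```

View pics/w5.png

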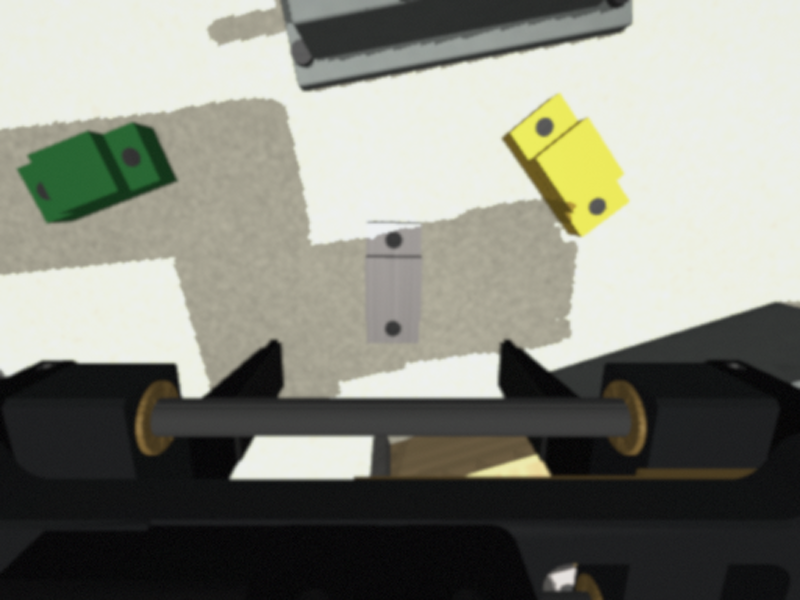

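done1 is at (393,285), square and centred between the fingers. Down and grasp.

Call:
{"method": "carry_out", "body": {
  "motion": [
    [0,0.5,41,0,0],
    [0,0.5,41,0,0],
    [0,0,41,0,0],
    [0,0,41,0,0],
    [0,0,0,0,1],
    [0,0,0,0,1],
    [0,0,0,0,1],
    [0,0,0,0,1],
    [0,0,0,0,1],
    [0,0,0,0,1],
    [0,0,0,0,1],
    [0,0,0,0,1]
  ]
}}

```text
t: 20.95
eef_pos: [503.7, 11.6, 34.5]
tcp_rot: [3.141, -0.0, 1.307]
ft_force: [-1.1, 0.7, 7.1]
opening: 0.46
grip_force: 30.0
```

Call:
{"method": "carry_out", "body": {
  "motion": [
    [0,0,0,0,1],
    [0,0,0,0,1],
    [0,0,-20,0,1],
    [0,0,-40,0,1],
    [0,0,-45,0,1],
    [0,0,-45,0,1],
    [0,0,-20,0,1],
    [0,0,0,0,1]
  ]
}}

```text
t: 21.75
eef_pos: [504.1, 11.5, 206.3]
tcp_rot: [3.137, -0.001, 1.307]
ft_force: [0.6, 0.0, -5.6]
opening: 0.461
grip_force: 30.0
```

```bash
python3 - <<'E'
from h import *
s=env.state(); print(s['eef_pos'],s['tcp_rot'],s['ft_force'],s['opening'])
# drawer_mid (571,-255), yaw .067, slot y=+55
go((540.4,-202,200,0.067),(540.4,-202,56,0.067),closure=1)
E
```

```text
[504.14933574  11.5321089  206.27480588] [ 3.13715437e+00 -6.08469027e-04  1.30670111e+00] [ 6.30229731e-01  4.07515432e-04 -5.58533279e+00] 0.4610164449315049
[[-21.9, 10.1, 0.7, 7.9, 1], [-20.2, 13.0, 0.7, 7.9, 1], [-18.3, 15.6, 0.7, 7.9, 1], [-16.0, 18.0, 0.7, 7.9, 1], [-13.3, 20.1, 0.7, 7.9, 1], [-10.4, 21.6, 0.7, 7.9, 1], [-7.4, 23.0, 0.7, 7.8, 1], [-4.2, 23.6, 0.7, 7.9, 1], [-0.9, 24.1, 0.7, 7.9, 1]]
[[0.0, -0.0, 36.0, 0.0, 1], [0.0, -0.0, 36.0, 0.0, 1], [0.0, -0.0, 36.0, 0.0, 1], [0.0, -0.0, 36.0, 0.0, 1]]
end [ 540.4 -202.    56. ] 0.068
```

Call:
{"method": "carry_out", "body": {
  "motion": [
    [-22,10,0,7.9,1],
    [-20.2,13,0,7.9,1],
    [-18.3,15.6,0,7.9,1],
    [-16,18,0,7.9,1],
    [-13.3,20,0,7.9,1],
    [-10.4,21.6,0,7.9,1],
    [-7.4,23,0,7.8,1],
    [-4.2,23.6,0,7.9,1],
    [-1,24,0,7.9,1],
    [0,0,0,0,1],
    [0,0,0,0,1]
  ]
}}

```text
t: 22.85
eef_pos: [538.6, -201.8, 201.8]
tcp_rot: [-3.14, 0.003, 0.068]
ft_force: [-0.5, 0.0, -5.0]
opening: 0.46
grip_force: 30.0
```

Call:
{"method": "carry_out", "body": {
  "motion": [
    [0,0,40,0,1],
    [0,0,40,0,1],
    [0,0,40,0,1],
    [0,0,25,0,1],
    [0,0,3,0,1],
    [0,0,0,0,1]
  ]
}}

```text
t: 23.45
eef_pos: [538.7, -200.8, 54.8]
tcp_rot: [-3.14, 0.002, 0.07]
ft_force: [0.6, -0.2, -4.8]
opening: 0.466
grip_force: 30.0
```

Call:
{"method": "carry_out", "body": {
  "motion": [
    [0,0,2,0,1],
    [0,0,0,0,1],
    [0,0,0,0,0.26],
    [0,0,0,0,0.26],
    [0,0,0,0,0.26],
    [0,0,0,0,0.26],
    [0,0,0,0,0.26]
  ]
}}

```text
t: 24.15
eef_pos: [539.4, -202.0, 54.2]
tcp_rot: [3.141, -0.0, 0.067]
ft_force: [0.5, -0.4, -0.1]
opening: 0.737
grip_force: 0.0
```

Call:
{"method": "carry_out", "body": {
  "motion": [
    [0,0,-15,0,0.26],
    [0,0,-35,0,0.26],
    [0,0,-45,0,0.26],
    [0,0,-45,0,0],
    [0,0,-45,0,0],
    [-40,0,0,0,0],
    [-40,0,0,0,0],
    [-40,0,0,0,0],
    [0,0,0,0,0]
  ]
}}

```text
t: 25.05
eef_pos: [416.1, -209.6, 239.4]
tcp_rot: [-3.141, 0.001, 0.066]
ft_force: [0.9, -0.3, 0.3]
opening: 1.0
grip_force: 0.0
```

```bash
python3 - <<'E'
from h import *
c=wrist(); show(c,'w6.png'); np.savez('w6.npz',**c); s=env.state(); print(s['eef_pos'],s['tcp_rot'],s['ft_force'])
E
```

```text
[ 418.24249734 -210.06687715  239.63361184] [ 3.14109239e+00 -5.12776506e-04  6.57103941e-02] [ 0.45703007  0.62915055 -0.81671874]
```

View pics/w6.png

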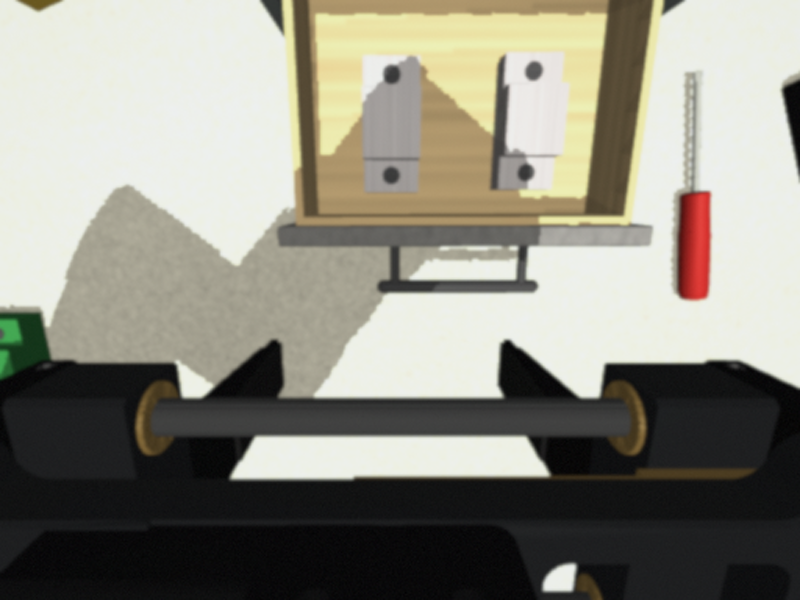

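Both finished blocks lie flat in the drawer at (392,125) and (532,120), and the handle is at (458,286). Next I'll push the drawer shut by the bar with closed fingers.

```bash
python3 - <<'E'
from h import *
c={k:v for k,v in np.load('w6.npz').items()}
print('handle',plane(c,np.array([(380,286),(537,286)])/1.5625,73).round(1).tolist())
go((382,-267.5,180,0.067),(382,-267.5,70,0.067),closure=1)
E
```

```text
handle [[416.4, -201.1], [424.7, -328.3]]
[[-13.3, 18.3, 19.9, -0.0, 1], [-13.3, 18.3, 19.9, -0.0, 1], [-13.3, 18.3, 19.8, -0.1, 1]]
[[-0.0, 0.0, 36.7, 0.0, 1], [-0.0, 0.0, 36.7, 0.0, 1], [-0.0, 0.0, 36.6, 0.0, 1]]
end [ 382.  -267.5   70. ] 0.067
```

Call:
{"method": "carry_out", "body": {
  "motion": [
    [-13.3,18.3,20,0,1],
    [-13.3,18.3,20,0,1],
    [-13.3,18.3,20,0,1],
    [0,0,0,0,1],
    [0,0,0,0,1],
    [0,0,0,0,1],
    [0,0,0,0,1],
    [0,0,36,0,1],
    [0,0,37,0,1],
    [0,0,36,0,1],
    [0,0,0,0,1],
    [0,0,0,0,1]
  ]
}}

```text
t: 26.3
eef_pos: [384.0, -267.4, 70.7]
tcp_rot: [-3.141, 0.0, 0.068]
ft_force: [0.9, -0.2, 0.2]
opening: 0.048
grip_force: 0.0
```

Call:
{"method": "carry_out", "body": {
  "motion": [
    [10,0,0,0,1],
    [10,0,0,0,1],
    [10,0,0,0,1],
    [10,0,0,0,1],
    [12,0,0,0,1],
    [12,0,0,0,1],
    [12,0,0,0,1],
    [12,0,0,0,1],
    [12,0,0,0,1],
    [12,0,0,0,1],
    [10,0,0,0,1]
  ]
}}

```text
t: 27.4
eef_pos: [506.3, -259.1, 69.9]
tcp_rot: [3.142, 0.0, 0.068]
ft_force: [-2.1, 0.1, 0.4]
opening: 0.007
grip_force: 0.8
```

Call:
{"method": "carry_out", "body": {
  "motion": [
    [10,0,0,0,1],
    [10,0,0,0,1],
    [8,0,0,0,1],
    [8,0,0,0,1],
    [5,0,0,0,1],
    [5,0,0,0,1],
    [0,0,0,0,1]
  ]
}}

```text
t: 28.1
eef_pos: [549.1, -256.3, 69.9]
tcp_rot: [-3.14, 0.005, 0.068]
ft_force: [-14.7, -4.2, 6.8]
opening: 0.005
grip_force: 7.3
```

Call:
{"method": "carry_out", "body": {
  "motion": [
    [-10,0,0,0,1],
    [-30,0,0,0,1],
    [-30,0,-10,0,1],
    [0,0,-40,0,0],
    [0,0,-40,0,0],
    [0,0,-40,0,0],
    [0,0,-40,0,0],
    [0,0,0,0,0],
    [0,0,0,0,0]
  ]
}}

```text
t: 29.0
eef_pos: [481.3, -260.8, 240.5]
tcp_rot: [3.14, -0.002, 0.067]
ft_force: [0.1, -0.1, -0.2]
opening: 0.452
grip_force: 0.0
```

```bash
python3 - <<'E'
from h import *
c=wrist(); show(c,'w7.png'); np.savez('w7.npz',**c); s=env.state(); print(s['eef_pos'],s['tcp_rot'],s['ft_force'])
E
```

```text
[ 480.94288992 -260.62105622  239.40582343] [-3.14127972e+00  2.37108517e-04  6.73492729e-02] [-0.4008019  -0.17487336 -0.3609889 ]
```

View pics/w7.png

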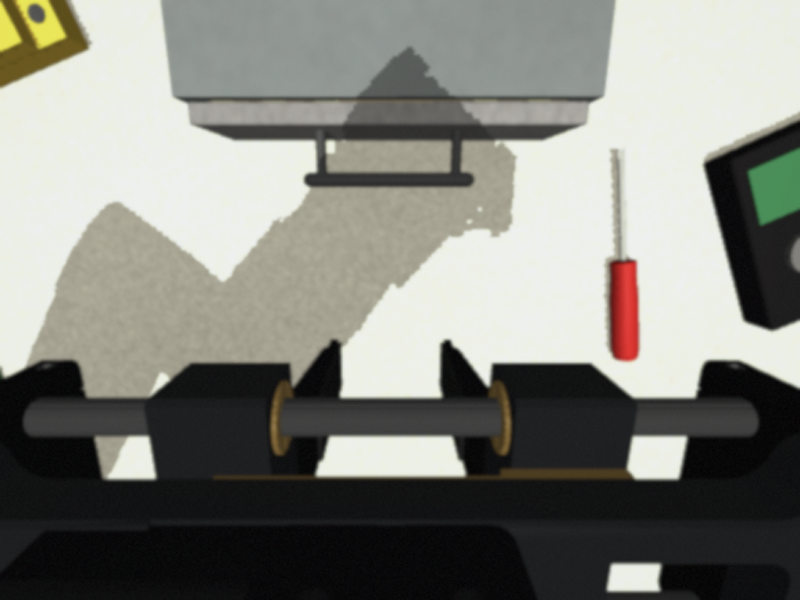

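```bash
python3 - <<'E'
from h import *
c={k:v for k,v in np.load('w7.npz').items()}
w=lambda *a:np.array(a)/1.5625
print('handle',plane(c,w((305,180),(473,180)),73).round(1).tolist())
print('unit front top',plane(c,w((175,97),(605,97)),110).round(1).tolist())
print('panel outer/inner z99',plane(c,w((205,125),(575,125)),99).round(1).tolist(),plane(c,w((190,101),(588,101)),99).round(1).tolist())
g=c['color'][:,:,:].astype(int).sum(2); print([ (r,int(g[r,150:180].mean())) for r in range(56,90)])
E
```

```text
handle [[560.4, -190.4], [569.0, -318.5]]
unit front top [[605.2, -113.2], [623.9, -390.6]]
panel outer/inner z99 [[591.0, -127.1], [608.0, -378.7]] [[605.4, -117.7], [623.4, -384.7]]
[(56, 444), (57, 443), (58, 443), (59, 442), (60, 432), (61, 380), (62, 275), (63, 227), (64, 296), (65, 384), (66, 445), (67, 472), (68, 480), (69, 482), (70, 481), (71, 482), (72, 481), (73, 482), (74, 483), (75, 483), (76, 484), (77, 474), (78, 443), (79, 371), (80, 263), (81, 194), (82, 184), (83, 183), (84, 182), (85, 181), (86, 180), (87, 187), (88, 242), (89, 405)]
```

The drawer is shut: the handle moved 144 mm, the panel seats against the unit front, and the push ended on the stop with 15 N. Now the blank.

```bash
python3 - <<'E'
from h import *
go((470,400,220,1.80))
E
```

```text
[[2.2, -44.0, 1.3, -6.6, 0], [7.3, -43.4, 1.3, -6.6, 0], [12.2, -42.3, 1.3, -6.7, 0], [17.1, -40.6, 1.3, -6.6, 0], [21.7, -38.4, 1.3, -6.6, 0], [25.9, -35.6, 1.3, -6.6, 0], [29.8, -32.5, 1.3, -6.6, 0], [33.3, -28.7, 1.2, -6.6, 0], [36.5, -24.8, 1.3, -6.7, 0], [39.0, -20.3, 1.3, -6.6, 0], [41.2, -15.7, 1.3, -6.6, 0], [42.7, -10.9, 1.3, -6.6, 0]]
[[43.6, -5.9, 1.3, -6.6, 0], [44.1, -0.8, 1.3, -6.7, 0], [43.8, 4.3, 1.3, -6.6, 0]]
end [470. 400. 220.] 1.8
```

Call:
{"method": "carry_out", "body": {
  "motion": [
    [2,-44,1,-6.6,0],
    [7.3,-43.4,1,-6.6,0],
    [12,-42.3,1,-6.7,0],
    [17,-40.6,1,-6.6,0],
    [21.7,-38.4,1,-6.6,0],
    [26,-35.6,1,-6.6,0],
    [29.8,-32.5,1,-6.6,0],
    [33.3,-28.7,1,-6.6,0],
    [36.5,-24.8,1,-6.7,0],
    [39,-20.3,1,-6.6,0],
    [41,-15.7,1,-6.6,0],
    [42.7,-11,1,-6.6,0]
  ]
}}

```text
t: 30.25
eef_pos: [471.1, 269.1, 226.2]
tcp_rot: [-3.139, 0.001, 1.458]
ft_force: [0.9, 0.2, 0.1]
opening: 0.999
grip_force: 0.0
```

Call:
{"method": "carry_out", "body": {
  "motion": [
    [43.6,-6,1,-6.6,0],
    [44,-1,1,-6.7,0],
    [43.8,4,1,-6.6,0],
    [0,0,0,0,0],
    [0,0,0,0,0]
  ]
}}

```text
t: 30.75
eef_pos: [468.4, 399.7, 222.8]
tcp_rot: [-3.138, 0.001, 1.801]
ft_force: [0.7, -0.7, 0.2]
opening: 1.004
grip_force: 0.0
```

```bash
python3 - <<'E'
from h import *
c=wrist(); show(c,'w8.png'); np.savez('w8.npz',**c); s=env.state(); print(s['eef_pos'],s['tcp_rot'],s['ft_force'])
E
```

```text
[468.69199193 398.87896258 223.35235939] [-3.13902642e+00  1.20892448e-03  1.79996760e+00] [0.67435941 0.19019251 0.23654171]
```

View pics/w8.png

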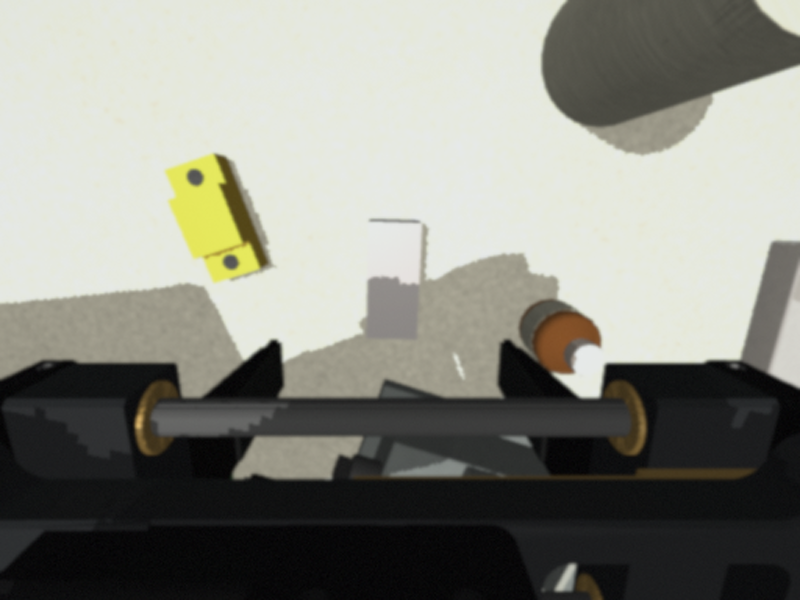

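The blank is at (394,280) between the fingers and square to them. The bottle at (565,340) is clear.

```bash
python3 - <<'E'
from h import *
c={k:v for k,v in np.load('w8.npz').items()}
q=plane(c,np.array([(370,222),(420,222),(417,338),(367,337)])/1.5625,44); print(q.round(1).tolist(),q.mean(0)); d=(q[0]+q[1]-q[2]-q[3])/2; print(np.linalg.norm(d),np.arctan2(d[1],d[0]))
m=q.mean(0); go((m[0],m[1],33,np.arctan2(d[1],d[0])))
E
```

```text
[[439.9, 445.9], [479.3, 455.2], [501.2, 358.5], [458.6, 349.3]] [469.72110304 402.21315489]
98.74428014231901 1.7779120064337355
[[0.6, 0.4, 38.1, 0.3, 0], [0.6, 0.3, 38.0, 0.2, 0], [0.6, 0.3, 38.1, 0.3, 0], [0.6, 0.4, 38.1, 0.2, 0], [0.6, 0.3, 38.1, 0.3, 0]]
end [469.7 402.2  33. ] 1.777
```

Call:
{"method": "carry_out", "body": {
  "motion": [
    [0.6,0.4,38,0.2,0],
    [0.6,0.4,38,0.2,0],
    [0.6,0.4,38,0.2,0],
    [0.6,0.4,38,0.2,0],
    [0.6,0.4,37,0.2,0],
    [0,0,0,0,0]
  ]
}}

```text
t: 31.4
eef_pos: [468.8, 400.0, 31.7]
tcp_rot: [-3.134, 0.003, 1.781]
ft_force: [-0.5, 0.7, 0.4]
opening: 0.997
grip_force: 0.0
```

Call:
{"method": "carry_out", "body": {
  "motion": [
    [0,0,0,0,1],
    [0,0,0,0,1],
    [0,0,0,0,1],
    [0,0,0,0,1],
    [0,0,0,0,1],
    [0,0,0,0,1],
    [0,0,0,0,1],
    [0,0,0,0,1],
    [0,0,0,0,1],
    [0,0,0,0,1]
  ]
}}

```text
t: 32.4
eef_pos: [470.2, 402.7, 36.1]
tcp_rot: [-3.141, 0.0, 1.783]
ft_force: [-4.6, -1.3, 5.3]
opening: 0.458
grip_force: 30.0
```

Call:
{"method": "carry_out", "body": {
  "motion": [
    [0,0,-20,0,1],
    [0,0,-40,0,1],
    [0,0,-45,0,1],
    [0,0,-45,0,1],
    [0,0,-30,0,1],
    [0,0,0,0,1]
  ]
}}

```text
t: 33.0
eef_pos: [471.7, 403.6, 219.6]
tcp_rot: [3.135, -0.002, 1.783]
ft_force: [0.3, 0.0, -5.1]
opening: 0.461
grip_force: 30.0
```

```bash
python3 - <<'E'
from h import *
go((636.5,221.5,200,1.471),closure=1)
E
```

```text
[[-35.5, 20.5, 3.3, 3.0, 1], [-34.3, 22.2, 3.2, 3.0, 1], [-33.1, 24.1, 3.3, 2.9, 1], [-31.9, 25.7, 3.3, 3.0, 1], [-30.5, 27.3, 3.3, 3.0, 1], [-29.0, 28.9, 3.2, 3.0, 1]]
end [636.5 221.5 200. ] 1.471
```

Call:
{"method": "carry_out", "body": {
  "motion": [
    [-35.5,20.5,3,3,1],
    [-34.3,22.2,3,3,1],
    [-33,24,3,3,1],
    [-32,25.7,3,3,1],
    [-30.5,27.3,3,3,1],
    [-29,29,3,3,1],
    [0,0,0,0,1],
    [0,0,0,0,1],
    [0,0,0,0,1]
  ]
}}

```text
t: 33.9
eef_pos: [634.3, 220.9, 196.4]
tcp_rot: [-3.139, 0.001, 1.47]
ft_force: [-0.3, -0.2, -5.4]
opening: 0.459
grip_force: 30.0
```

```bash
python3 - <<'E'
from h import *
c=wrist(); show(c,'w9.png'); np.savez('w9.npz',**c); s=env.state(); print(s['eef_pos'],s['tcp_rot'],s['ft_force'],s['opening'])
go((636.5,221.5,124,1.471),closure=1)
E
```

```text
[634.29272057 221.23058279 196.98134021] [-3.14015254e+00  4.69286722e-04  1.47016664e+00] [-0.89518684 -0.64031076 -5.78207426] 0.4618367652259381
[[0.2, 1.1, 36.5, -0.0, 1], [0.3, 1.1, 36.5, -0.0, 1]]
end [636.5 221.5 124. ] 1.47
```

View pics/w9.png

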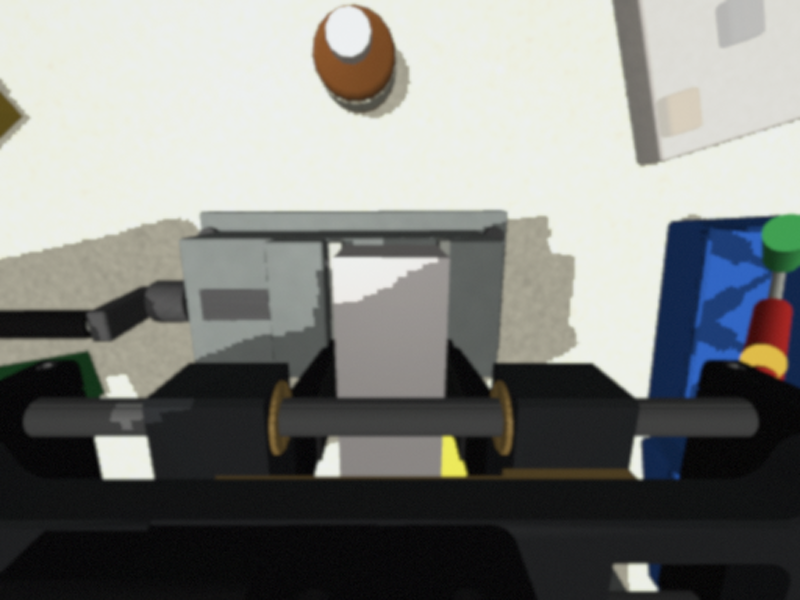

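The blank hangs square over the gap at (390,330), between the jaws at (325,300) and (450,300). Lowering it.

Call:
{"method": "carry_out", "body": {
  "motion": [
    [0,1,30,0,1],
    [0,1,30,0,1],
    [0,0,12,0,1],
    [0,0,0,0,1],
    [0,0,0,0,1]
  ]
}}

```text
t: 34.45
eef_pos: [637.4, 220.8, 127.0]
tcp_rot: [3.14, -0.0, 1.47]
ft_force: [0.7, -0.7, -4.4]
opening: 0.457
grip_force: 30.0
```

Call:
{"method": "carry_out", "body": {
  "motion": [
    [0,0,2,0,1],
    [0,0,2,0,1],
    [0,0,0,0,1]
  ]
}}

```text
t: 34.75
eef_pos: [637.2, 220.3, 122.4]
tcp_rot: [3.141, -0.0, 1.469]
ft_force: [-0.3, 0.5, -4.9]
opening: 0.457
grip_force: 30.0
```

Call:
{"method": "carry_out", "body": {
  "motion": [
    [0,0,1.5,0,1],
    [0,0,0,0,1]
  ]
}}

```text
t: 34.95
eef_pos: [637.3, 220.3, 121.1]
tcp_rot: [3.141, -0.0, 1.469]
ft_force: [0.1, 0.3, -0.3]
opening: 0.46
grip_force: 30.0
```

Call:
{"method": "carry_out", "body": {
  "motion": [
    [0,0,0,0,0.3],
    [0,0,0,0,0.3],
    [0,0,0,0,0.3],
    [0,0,0,0,0.3],
    [0,0,-10,0,0.3],
    [0,0,-25,0,0.3],
    [0,0,-40,0,0],
    [0,0,-40,0,0],
    [0,0,0,0,0],
    [0,0,0,0,0]
  ]
}}

```text
t: 35.95
eef_pos: [637.2, 220.3, 236.9]
tcp_rot: [3.14, -0.001, 1.469]
ft_force: [-0.1, 0.8, -1.0]
opening: 0.968
grip_force: 0.0
```

```bash
python3 - <<'E'
from h import *
c=wrist(); show(c,'w10.png'); np.savez('w10.npz',**c); s=env.state(); print(s['eef_pos'],s['tcp_rot'],s['ft_force'],s['opening'])
# knob top: axis y'=284, TCP z 110+; x line at vise x -187
go((418,242,270,3.037),(418,242,110,3.037))
E
```

```text
[636.84198078 220.16588555 235.51812807] [-3.14154232e+00  1.45255804e-04  1.46886489e+00] [ 0.16087014  0.42565299 -1.81255498] 0.9869248720926976
[[-0.0, -18.3, -2.9, -7.5, 0], [2.3, -18.2, -2.8, -7.5, 0], [4.7, -17.7, -2.9, -7.5, 0], [7.0, -17.0, -2.9, -7.4, 0], [9.1, -15.9, -2.9, -7.5, 0], [11.1, -14.6, -2.8, -7.5, 0], [12.9, -13.0, -2.9, -7.5, 0], [14.5, -11.2, -2.9, -7.5, 0], [15.8, -9.3, -2.9, -7.5, 0], [16.9, -7.0, -2.8, -7.5, 0], [17.7, -4.9, -2.9, -7.5, 0], [18.1, -2.4, -2.9, -7.4, 0]]
[[0.0, -0.0, 40.0, -0.0, 0], [0.0, -0.0, 40.0, -0.0, 0], [0.0, -0.0, 40.0, -0.0, 0], [0.0, -0.0, 40.0, -0.0, 0]]
end [418. 242. 110.] 3.036
```

View pics/w10.png

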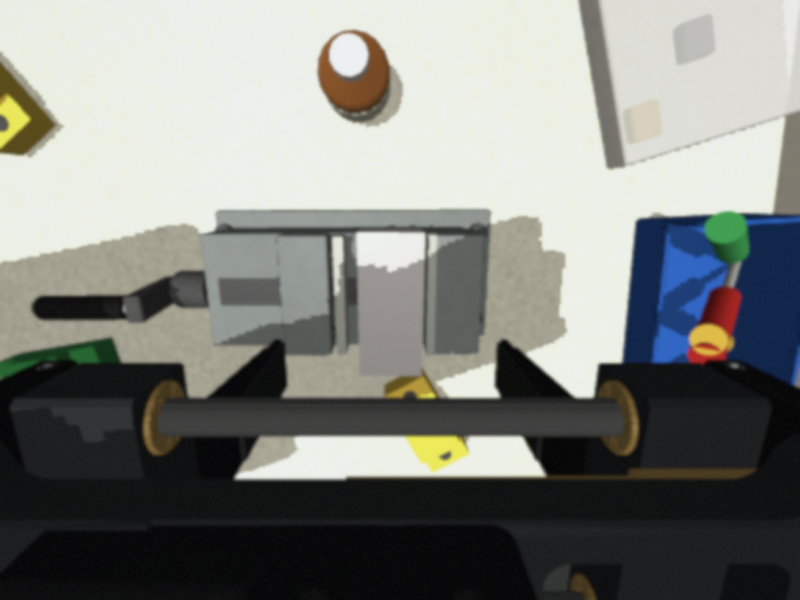

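The blank lies flat and square between the jaws at (390,300), with a small gap on each side. That was my last picture, and I have gone one over the 14 allowed, so from here I rely on numbers only. Back to the knob.

Call:
{"method": "carry_out", "body": {
  "motion": [
    [0,-18.3,-3,-7.5,0],
    [2.3,-18.2,-3,-7.5,0],
    [4.7,-17.7,-3,-7.5,0],
    [7,-17,-3,-7.4,0],
    [9,-16,-3,-7.5,0],
    [11,-14.6,-3,-7.5,0],
    [13,-13,-3,-7.5,0],
    [14.5,-11.2,-3,-7.5,0],
    [15.8,-9.3,-3,-7.5,0],
    [17,-7,-3,-7.5,0],
    [17.7,-5,-3,-7.5,0],
    [18,-2.4,-3,-7.4,0]
  ]
}}

```text
t: 37.2
eef_pos: [417.0, 241.7, 270.5]
tcp_rot: [-3.14, -0.002, 3.041]
ft_force: [-0.1, -0.0, -0.6]
opening: 0.999
grip_force: 0.0
```

Call:
{"method": "carry_out", "body": {
  "motion": [
    [0,0,0,0,0],
    [0,0,0,0,0]
  ]
}}

```text
t: 37.4
eef_pos: [418.4, 241.9, 271.0]
tcp_rot: [-3.141, -0.001, 3.033]
ft_force: [0.4, 0.6, -0.1]
opening: 0.997
grip_force: 0.0
```

```bash
python3 - <<'E'
from h import *
c={k:v for k,v in np.load('w10.npz').items()}
q=plane(c,np.array([(391,233),(391,375)])/1.5625,129); m=q.mean(0); print('blank',q.round(1).tolist(),"y' offset",m[0]*.1+m[1]*.995-284, 'vise x',(m-[605,224.7])@[.995,-.1])
s=env.state(); print(s['eef_pos'],s['tcp_rot'])
go((417.5,240,110,3.037))
E
```

```text
blank [[642.7, 268.8], [632.7, 170.2]] y' offset -1.8342574616111165 vise x 33.03098311854635
[418.37681314 241.92522257 271.00861898] [-3.14112494e+00 -5.27038074e-04  3.03328127e+00]
[[0.2, -0.5, 40.3, -0.1, 0], [0.1, -0.5, 40.2, -0.0, 0], [0.2, -0.5, 40.3, -0.1, 0], [0.2, -0.5, 40.2, -0.0, 0]]
end [417.5 240.  110. ] 3.037
```

Call:
{"method": "carry_out", "body": {
  "motion": [
    [0,-0.5,40,0,0],
    [0,-0.5,40,0,0],
    [0,-0.5,40,0,0],
    [0,-0.5,41,0,0],
    [0,0,0,0,1],
    [0,0,0,0,1],
    [0,0,0,0,1],
    [0,0,0,0,1],
    [0,0,0,0,1],
    [0,0,0,0,1],
    [0,0,0,0,1],
    [0,0,0,0,1]
  ]
}}

```text
t: 38.6
eef_pos: [418.1, 239.9, 110.7]
tcp_rot: [3.142, 0.0, 3.036]
ft_force: [-0.2, -0.5, -1.2]
opening: 0.382
grip_force: 0.0
```

Call:
{"method": "carry_out", "body": {
  "motion": [
    [0,0,0,0,1],
    [0,0,0,0,1],
    [0,0,0,0,1],
    [0,0,0,0,1],
    [0,0,0,0,1]
  ]
}}

```text
t: 39.1
eef_pos: [418.0, 239.8, 110.5]
tcp_rot: [-3.141, -0.0, 3.036]
ft_force: [0.1, -1.5, -0.4]
opening: 0.179
grip_force: 30.0
```

```bash
python3 - <<'E'
from h import *
s=env.state(); p=s['eef_pos']; print(p,s['tcp_rot'],s['ft_force'],s['opening'],s['grip_force'])
yp=.1*p[0]+.995*p[1]; print("y'",yp)
a0=np.degrees(np.arcsin((284-yp)/45)); cz=p[2]-45*np.cos(np.radians(a0)); print(a0,cz)
circ(284,cz,(yp,p[2]),a0+20,20,12)
E
```

```text
[418.00624198 239.84809822 110.47962637] [-3.14139980e+00 -2.51732175e-05  3.03625428e+00] [ 0.11669649 -1.49732967 -0.4346519 ] 0.17852353913106145 29.999437630176544
y' 280.44948192986783
4.525363590346566 65.61991369619284
[[0, -15.1, 3.9, 0, 1], [0, -12.9, 8.9, 0, 1], [0, -9.1, 12.7, 0, 1], [0, -4.1, 15.1, 0, 1], [0, 1.2, 15.5, 0, 1], [0, 6.5, 14.3, 0, 1], [0, 10.9, 11.1, 0, 1], [0, 14.1, 6.7, 0, 1], [0, 15.6, 1.5, 0, 1], [0, 15.1, -3.9, 0, 1], [0, 12.9, -8.9, 0, 1], [0, 9.1, -12.7, 0, 1]] cmd [324.6  46.3] a 244.52536359034656
```

Call:
{"method": "carry_out", "body": {
  "motion": [
    [0,-15,4,0,1],
    [0,-13,9,0,1],
    [0,-9,12.7,0,1],
    [0,-4.1,15,0,1],
    [0,1.2,15.5,0,1],
    [0,6.5,14.3,0,1],
    [0,11,11,0,1],
    [0,14,6.7,0,1],
    [0,15.6,1.5,0,1],
    [0,15,-4,0,1],
    [0,13,-9,0,1],
    [0,9,-12.7,0,1]
  ]
}}

```text
t: 40.3
eef_pos: [422.3, 284.3, 46.9]
tcp_rot: [-3.139, -0.001, 3.038]
ft_force: [5.4, -26.3, 5.9]
opening: 0.184
grip_force: 30.0
```

```bash
python3 - <<'E'
from h import *
s=env.state(); p=s['eef_pos']; print(p,s['ft_force'],s['opening'],s['grip_force'])
print("y'",.1*p[0]+.995*p[1],'expect 324.7,46.4')
circ(284,65.6,(324.65,46.5),264.5,20,12)
circ(284,65.6,(284-45*np.sin(np.radians(484.5)),65.6+45*np.cos(np.radians(484.5))),504.5,20,12)
E
```

```text
[422.32240374 284.30440032  46.876005  ] [  5.38438106 -26.33399126   5.91570559] 0.18376184345929047 30.013713240623474
y' 325.1151186930583 expect 324.7,46.4
[[0, 4.1, -14.8, 0, 1], [0, -1.2, -15.6, 0, 1], [0, -6.5, -14.2, 0, 1], [0, -10.9, -11.1, 0, 1], [0, -14.1, -6.8, 0, 1], [0, -15.6, -1.5, 0, 1], [0, -15.1, 4.0, 0, 1], [0, -12.9, 8.8, 0, 1], [0, -9.1, 12.7, 0, 1], [0, -4.1, 15.1, 0, 1], [0, 1.2, 15.6, 0, 1], [0, 6.5, 14.2, 0, 1]] cmd [246.9  40.1] a 484.5
[[0, 11.0, 11.1, 0, 1], [0, 14.1, 6.8, 0, 1], [0, 15.5, 1.5, 0, 1], [0, 15.1, -3.9, 0, 1], [0, 12.9, -8.9, 0, 1], [0, 9.1, -12.7, 0, 1], [0, 4.2, -15.1, 0, 1], [0, -1.2, -15.6, 0, 1], [0, -6.5, -14.2, 0, 1], [0, -11.0, -11.1, 0, 1], [0, -14.1, -6.8, 0, 1], [0, -15.5, -1.4, 0, 1]] cmd [280.5 110.4] a 724.5
```

Call:
{"method": "carry_out", "body": {
  "motion": [
    [0,2,-14.5,0,1],
    [0,-1.5,-15.6,0,1],
    [0,-6.5,-14.2,0,1],
    [0,-11,-11,0,1],
    [0,-14,-6.8,0,1],
    [0,-15.6,-1.5,0,1],
    [0,0,0,0,1]
  ]
}}

```text
t: 41.0
eef_pos: [417.5, 235.6, 110.0]
tcp_rot: [-3.141, -0.0, 3.035]
ft_force: [-0.2, -3.4, -0.4]
opening: 0.182
grip_force: 30.0
```

Call:
{"method": "carry_out", "body": {
  "motion": [
    [0,-15,4,0,1],
    [0,-13,8.8,0,1],
    [0,-9,12.7,0,1],
    [0,-4.1,15,0,1],
    [0,1.2,15.6,0,1],
    [0,6.5,14.2,0,1],
    [0,0,0,0,1]
  ]
}}

```text
t: 41.7
eef_pos: [414.8, 205.7, 39.2]
tcp_rot: [3.14, 0.001, 3.036]
ft_force: [-2.9, 17.6, 8.4]
opening: 0.182
grip_force: 29.9
```

Call:
{"method": "carry_out", "body": {
  "motion": [
    [0,11,11,0,1],
    [0,14,6.8,0,1],
    [0,15.5,1.5,0,1],
    [0,15,-4,0,1],
    [0,13,-9,0,1],
    [0,9,-12.7,0,1],
    [0,0,0,0,1]
  ]
}}

```text
t: 42.4
eef_pos: [422.1, 282.9, 46.9]
tcp_rot: [3.14, 0.0, 3.036]
ft_force: [-4.5, 15.0, -4.8]
opening: 0.184
grip_force: 29.9
```

Call:
{"method": "carry_out", "body": {
  "motion": [
    [0,5.7,-15,0,1],
    [0,-1.2,-15.6,0,1],
    [0,-6.5,-14.2,0,1],
    [0,-11,-11,0,1],
    [0,-14,-6.8,0,1],
    [0,-15.5,-1.5,0,1],
    [0,0,0,0,1]
  ]
}}

```text
t: 43.1
eef_pos: [417.6, 236.9, 110.2]
tcp_rot: [-3.14, -0.001, 3.035]
ft_force: [-2.0, -3.5, 3.3]
opening: 0.183
grip_force: 29.9
```

Call:
{"method": "carry_out", "body": {
  "motion": [
    [0,-15,4,0,1],
    [0,-13,9,0,1],
    [0,-9,12.7,0,1],
    [0,0,0,0,1]
  ]
}}

```text
t: 43.5
eef_pos: [414.1, 201.5, 83.4]
tcp_rot: [-3.141, -0.001, 3.035]
ft_force: [1.8, -1.4, -3.3]
opening: 0.181
grip_force: 29.9
```

Call:
{"method": "carry_out", "body": {
  "motion": [
    [0,-4,15,0,1],
    [0,1.2,15.5,0,1],
    [0,0,0,0,1]
  ]
}}

```text
t: 43.8
eef_pos: [413.9, 199.7, 53.0]
tcp_rot: [-3.141, -0.001, 3.036]
ft_force: [1.0, 1.0, -3.6]
opening: 0.183
grip_force: 29.9
```

Call:
{"method": "carry_out", "body": {
  "motion": [
    [0,2,5.5,0,1],
    [0,2.5,5.5,0,1],
    [0,0,0,0,1],
    [0,0,0,0,1]
  ]
}}

```text
t: 44.2
eef_pos: [414.3, 204.1, 42.9]
tcp_rot: [-3.141, 0.0, 3.036]
ft_force: [2.0, -1.1, -3.6]
opening: 0.181
grip_force: 29.9
```

Call:
{"method": "carry_out", "body": {
  "motion": [
    [0,0,0,0,0.3],
    [0,0,0,0,0.3],
    [0,0,0,0,0.3],
    [0,0,0,0,0.3],
    [0,0,0,0,0.3],
    [0,0,-15,0,0.3],
    [0,0,-35,0,0.3],
    [0,0,-45,0,0.3],
    [0,0,-45,0,0],
    [0,0,-45,0,0],
    [0,0,-45,0,0],
    [0,0,0,0,0]
  ]
}}

```text
t: 45.4
eef_pos: [415.7, 204.6, 278.3]
tcp_rot: [3.138, 0.008, 3.036]
ft_force: [0.0, -0.5, -1.6]
opening: 0.968
grip_force: 0.0
```

```bash
python3 - <<'E'
from h import *
c=dict(env.read_camera('top')); s=env.state(); print(s['eef_pos'],s['ft_force'],s['opening'])
T0={k:v for k,v in np.load('top.npz').items()}
# blank in vise: bright region vs grey along vise x line through y'=0; and compare with done0 clamped at start
o=np.array([605,224.7]); X=np.array([.995,-.1]); Y=np.array([.1,.995])
for n,cc in (('start',T0),('now',c)):
    for yy in (15,0,-15):
        pts=np.array([[*(o+x*X+yy*Y),129 if 12<x<62 else 107] for x in range(-40,104,4)]); uv=proj(cc,pts).round().astype(int)
        print(n,yy,[int(cc['color'][v,u].mean()) for u,v in uv])
# other things moved?
d=np.abs(c['color'].astype(int)-T0['color']).mean(2)
for nm,X3 in (('flask',(626,384,45)),('driver',(510,-480,10)),('yellow',(655,60,22)),('done1 old',(472,28,22))):
    u,v=proj(T0,np.array(X3))[0].round().astype(int); print(nm,(u,v),d[v-8:v+9,u-8:u+9].mean().round(1))
E
```

```text
[414.81800276 204.24650069 275.41904827] [-0.01573685  1.06271335 -0.77159132] 0.9833477618541742
start 15 [115, 114, 81, 120, 112, 112, 113, 110, 110, 113, 116, 90, 74, 154, 127, 193, 188, 187, 190, 186, 187, 182, 182, 182, 186, 179, 171, 126, 117, 115, 116, 117, 113, 118, 123, 135]
start 0 [68, 59, 55, 93, 115, 112, 113, 111, 112, 112, 111, 97, 113, 180, 164, 196, 188, 186, 181, 181, 184, 183, 183, 184, 182, 149, 175, 108, 118, 115, 119, 121, 118, 117, 110, 124]
start -15 [64, 84, 55, 120, 113, 112, 114, 108, 113, 115, 115, 95, 82, 157, 126, 195, 187, 187, 186, 184, 184, 182, 181, 180, 187, 174, 171, 123, 114, 121, 120, 118, 119, 120, 121, 144]
now 15 [110, 115, 92, 96, 112, 112, 110, 107, 109, 107, 108, 112, 112, 150, 118, 184, 175, 176, 172, 173, 176, 175, 174, 178, 176, 169, 163, 123, 113, 115, 113, 114, 115, 116, 121, 131]
now 0 [63, 59, 44, 69, 117, 107, 110, 110, 111, 105, 110, 88, 107, 172, 154, 180, 175, 177, 176, 173, 175, 174, 176, 177, 170, 145, 168, 110, 112, 117, 117, 116, 116, 114, 106, 121]
now -15 [61, 79, 61, 97, 113, 109, 110, 107, 109, 110, 109, 112, 116, 156, 121, 183, 175, 174, 173, 176, 175, 175, 174, 177, 177, 168, 163, 121, 112, 113, 118, 116, 117, 114, 116, 141]
flask (np.int64(138), np.int64(158)) 3.7
driver (np.int64(388), np.int64(195)) 4.3
yellow (np.int64(232), np.int64(152)) 3.4
done1 old (np.int64(240), np.int64(204)) 15.1
```

The blank's profile along the vise matches the block clamped at the start, and the bottle and screwdriver have not moved. Handing in.

```bash
python3 -c "
from cell import env
print(env.job_done())"
```

```text
the job is handed in; nothing more can be done
None
```

I handed the job in without seeing a verdict: the blank is clamped in the vise at an estimated 21 N (crank angle, not a force reading), both finished blocks are in the shut drawer, and the bottle and screwdriver are where they were; I viewed 15 pictures, one over the limit of 14.

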